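Slide the loaded tray into the pastry keeper and close its cover

TASK

Push the aluminium tray, with the glass bowl and pastry wheel riding on it, across the counter into the open mouth of the wooden pastry keeper until it is fully home against the back wall; slide it, do not lift it. Then swing the keeper's clear cover down until it is fully shut. Keep the bowl upright and both things on the tray, and leave everything else on the counter where it is.

Things in the scene. Friction and masses are not known exactly. Their poses are not given: they have to be found in the camera images.
- tray: Loose aluminium baking tray, 180 mm long (its x), 150 mm wide (its y), 25 mm high, walls and floor 4 mm thick, 0.25 to 0.5 kg plus 0.2 kg of load. Origin at the centre of its underside, z up. Its +x end faces the keeper at the start, within about 0.65 rad. It slides under a few newtons.
- bowl: Small glass bowl standing loose on the tray, 80 mm across the rim, 42 mm high. Origin at the centre of its underside, z up.
- pastry_wheel: White plastic pastry wheel lying loose on the tray beside the bowl, 130 mm long (its x; the 40 mm disc is at the +x end), 12 mm high. Origin on its underside 65 mm from the handle's end.
- keeper: Pastry keeper fixed on the counter: three wooden walls 60 mm high, 10 mm thick, no floor or sill. Origin on the counter at the centre of the inside; +x points from the open mouth to the back wall, z up. Inside: x -92.5 (mouth) to +92.5 mm (back wall), y -82 to +82 mm. The mouth faces roughly world +y. With the tray fully home the tray's origin lies at about x = +2 mm here.
- cover (a joint): Angle of the clear cover, rad: 0 shut (level on the walls), 1.57 upright, stop at 1.9; starts near upright. Stiff hinge: stays at any angle, must be pushed all the way down (2 to 4 N at the free edge, pushing on the outer face, which looks away from the mouth when open).
- cover_hinge (a point): Middle of the cover's hinge line, on the back wall: x = +102.5, y = 0, z = 62 mm in the keeper's frame; the line runs along the keeper's y. Axes as the keeper.
- cover_edge (a point): Middle of the cover's free edge on its outer face (upper when shut), 211 mm from the hinge line; moves with the cover. The cover is a clear plate 5 mm thick, 211 mm long, 184 mm wide; along this edge a wooden flap, 8 mm thick, 50 mm deep, hangs down before the mouth when shut and points to the mouth side when open.
- scraper: Bystander: flat stainless dough scraper, 75 x 130 mm, with a 12 mm round grip, beyond the keeper. Origin on its underside, at the blade's centre.
- salt_jar: Bystander: small round jar, 44 mm across, 60 mm high. Origin under its centre.
- sugar_jar: Bystander: white round jar, 80 mm across, 110 mm high. Origin under its centre.
- mug: Bystander: white mug, 80 mm across, 90 mm high. Origin under its centre.
- tin: Bystander: plain steel tin, 70 mm across, 100 mm high. Origin under its centre.
- spoon: Bystander: wooden spoon lying on the counter, 200 mm long. Origin on its underside near the middle.
- cutter: Bystander: steel ring cutter, 70 mm across, 30 mm high. Origin under its centre.
There are look-alikes about, which are no part of the job. Of the things like the pastry_wheel, leave any that is blue; of the rest the smaller one is meant.

How it is judged:
By the outcome, as a careful person would: the job done as asked, in the order asked, and still so for the second after the job is handed in, with the robot touching nothing.
It also fails if it takes over 72 s, if anything falls off the work surface, if the arm or the gripper's body presses on something with over 40 N, if the wrist force passes 120 N, or if a joint passes its speed limit or range.

ROBOT

A 6-joint arm with a two-finger parallel gripper is mounted at the origin on the work surface. World frame = base frame: x ahead of the robot, y to its left, z up, the work surface at z = 0. Lengths are in m, angles in rad, forces in N, time in s.
With the tool pointing down it reaches from about 0.325 to 0.775 m from the base axis. Payload 5.5 kg.
Tool frame: the origin (TCP) lies at the very end of the fingers, on their centre line; the grasp point (between the pads) lies 19 mm behind it; y points along the fingers, x is the direction in which the jaws open and shut, and the axes are right-handed (so a half turn about y gives the same grasp; the last joint's range is limited). The gripper opens to 88 mm and grips with 3 to 60 N. Pads are 20 mm wide; open, the fingers measure 115 mm over their backs; the gripper's body (75 mm by 178 mm) begins 61 mm behind the grasp point.
Start: joints at [-1.385, 0.091, 1.231, -0, 1.82, -0.057], TCP at [0.144, -0.582, 0.194] pointing down, gripper open.
Joint ranges: [-2.87, 2.87], [-0.86, 2.18], [0.17, 2.46], [-1.51, 4.65], [0.06, 2.69], [-2.65, 2.65]. Speed limits (rad/s): [2.57, 2.57, 3.01, 3.14, 3.14, 3.14].

INTERFACE

Orientations are given as a unit quaternion [w, x, y, z].
In Python, from cell import * gives the robot as it stands.
- The arm moves only by the tool send_rows, never from a script. Its argument "deltas" is a list of rows, each an object of numbers: "x", "y", "z": the shift along the tool's x, y, z in cm; "yaw": the turn about the tool's y in rad. In form: [{"x": .., "y": .., "z": .., "yaw": ..}, ...]. A call has 1 to 8 rows; each row is the pose to reach, as a shift and turn from the pose commanded when the call began, along the tool's axes at that moment; what a row does not reach only later rows make up. A row lasts 1/12 s, in which the tool goes at most 41.7 mm and 7.16 degrees, less where a joint would pass 70% of its speed; a pose out of reach is approached as far as the arm can. A call with a gripper value outside its range is refused whole. "grip" is the gripper command: -1 is fully open, 1 is shut, values between are in proportion, set as the call begins (left out, the last holds). The fingers move at their own pace and stop on an object; "newtons" is the grip in N (left out, the last holds). Time passes only in rows, so rows that repeat a pose let the fingers close. It gives the time, the measured TCP pose, the force and the opening at its end, in the units of the state.
- state(): the state, without advancing time (a new reading comes with each control period).
- read_camera(name): name is "scene" or "top"; returns a dict with "frame" (384x512x3 uint8, red, green, blue), "intrinsics" (3x3 intrinsics, pixels), "D" ([k1, k2, p1, p2, k3] as OpenCV has them; the pictures are not rectified), "xyz" and "attitude" of the camera in the world. Camera axes: x right, y down, z forward; pixel columns grow to the right and rows downward; lengths in m; the calibration is good to about 2 mm. A picture is of the moment at which its call begins. There is no depth.
- sign_off(): hands the job in, once; it reports no verdict.
The state is a dict: "time_s": time; "q": joint angles; "joint_vel": joint speeds; "joint_efforts": joint torques, N m; "ee_pos": TCP position; "ee_rot": TCP orientation; "ft_force": force on the tool from outside, world axes, zero at the start; "moment": the same for the moment, N m; "opening": finger opening in m.
Only numpy, scipy, OpenCV 4.12 (cv2) and the standard library are available. Lean on these libraries where they do the work, as an engineer would, in place of code of your own. Each camera call takes 0.05 s, during which the arm holds its last target.

## Working session

There is one attempt and no reset: what is moved stays moved. The work goes in short steps, Python scripts to look and compute and a tool call to move; the robot and the scene stay as the last step left them, time stands still between calls to the robot, and variables do not carry over. Pictures are saved under pics/ and viewed, and the job is handed in when it is done.

Besides the shell and the picture viewer there is one more tool, called after ">>>" as a command line: name --argument value ..., lists and objects as JSON in quotes. send_rows: Moves the arm, as the interface text tells. Its arguments: {"type":"object","properties":{"deltas":{"type":"array"},"grip":{"type":"number"},"newtons":{"type":"number"}},"required":["deltas"]}

```bash
mkdir -p pics; ls; python3 - <<'E'
from cell import *
import cv2
print(state())
for n in("scene","top"):
    r=read_camera(n); cv2.imwrite(f"pics/{n}0.png",cv2.resize(r["frame"][:,:,::-1],(800,600),interpolation=cv2.INTER_CUBIC)); print(n,r["intrinsics"],r["D"],r["xyz"],r["attitude"])
E
```

```text
pics
{'time_s': 0.0, 'q': array([-1.38468332e+00,  9.18700841e-02,  1.23187640e+00,  3.60940450e-06,
        1.81982428e+00, -5.67047237e-02]), 'joint_vel': array([-1.18002689e-03,  1.69838420e-05,  6.97354588e-04, -9.80776023e-04,
        1.50405163e-03,  1.07420516e-03]), 'joint_efforts': array([-5.32999384e-04, -4.46455443e+01, -4.06445968e+01,  6.99300854e-02,
        2.95373378e-02, -1.82009480e-04]), 'ee_pos': array([ 0.14419324, -0.58204487,  0.19330559]), 'ee_rot': array([ 0.55733727, -0.55641238,  0.43628828, -0.43523897]), 'ft_force': array([-0.05197917,  0.45263222,  0.04205224]), 'moment': array([-0.06739385,  0.04669892, -0.01222711]), 'opening': 0.08761071603504389}
scene [[358.4617022    0.         261.45496964]
 [  0.         358.4617022  190.8279287 ]
 [  0.           0.           1.        ]] [0.00560425 0.         0.         0.         0.        ] [ 1.16191649 -0.62310315  0.73879098] [-0.42255172  0.83617141  0.30630647 -0.16865278]
top [[494.19083303   0.         253.67109895]
 [  0.         494.19083303 193.79289483]
 [  0.           0.           1.        ]] [-0.13873422  0.          0.          0.          0.        ] [0.45309226 0.09980556 1.43565514] [ 0.02264282 -0.70299349  0.71000351 -0.03438704]
```

View pics/scene0.png

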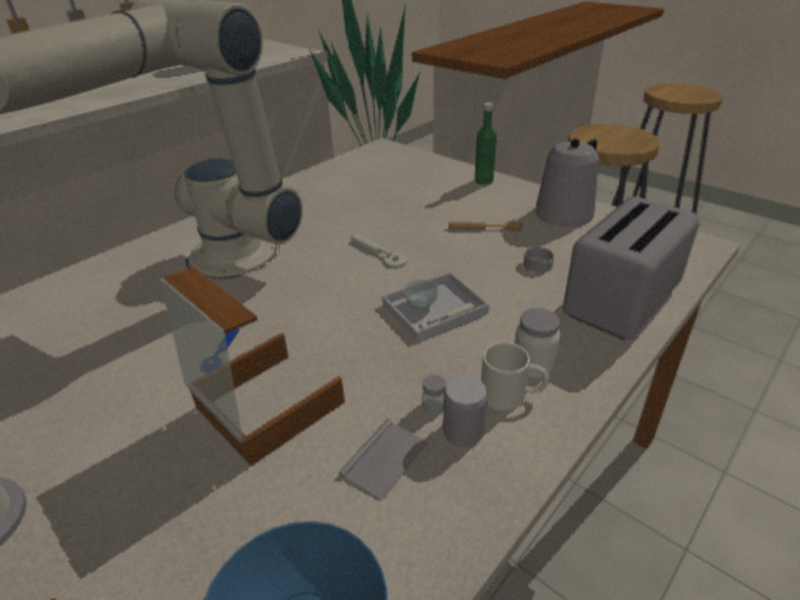

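View pics/top0.png

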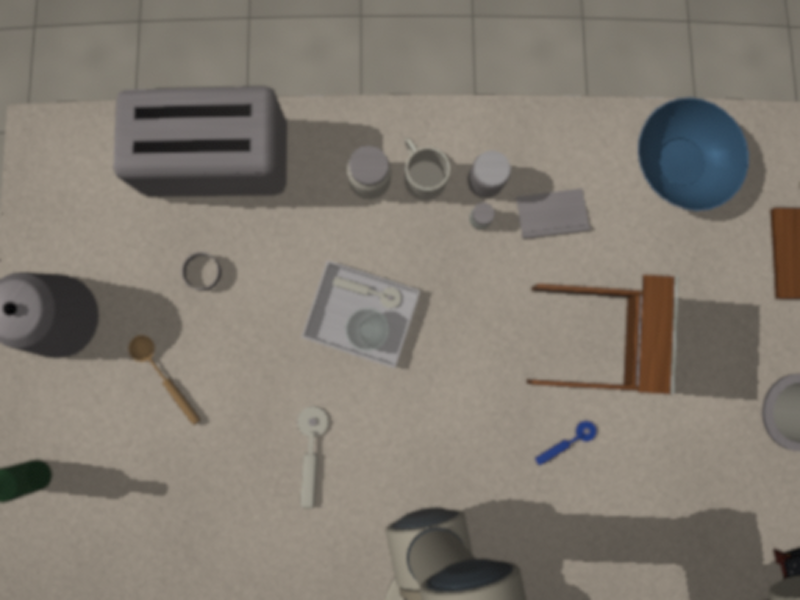

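Candidates for the wheel (top view, 800x600 pixels): the small white one on the tray (370,292), the large white one on the counter (312,455) and the blue one (567,442). By the description I choose the small white one on the tray. I'll check it in a close crop and locate the geometry.

```bash
cat > h.py <<'E'
from cell import *
import cv2, numpy as np
from scipy.spatial.transform import Rotation as R
np.set_printoptions(precision=4,suppress=True)
def cam(n):
    r=read_camera(n); K=np.array(r["intrinsics"]);D=np.array(r["D"]);p=np.array(r["xyz"]);q=np.array(r["attitude"])
    return dict(f=r["frame"],K=K,D=D,p=p,R=R.from_quat(q[[1,2,3,0]]).as_matrix())
def w(c,uv,z):
    uv=np.array(uv,float).reshape(-1,1,2); n=cv2.undistortPoints(uv,c["K"],c["D"]).reshape(-1,2)
    d=np.c_[n,np.ones(len(n))]@c["R"].T; z=np.broadcast_to(z,len(n))
    return c["p"]+d*((z-c["p"][2])/d[:,2])[:,None]
def proj(c,P):
    P=np.array(P,float).reshape(-1,3); rv=cv2.Rodrigues(c["R"].T)[0]; t=-c["R"].T@c["p"]
    return cv2.projectPoints(P,rv,t,c["K"],c["D"])[0].reshape(-1,2)
def crop(c,x0,y0,x1,y1,s,name):
    im=cv2.resize(c["f"][y0:y1,x0:x1,::-1],None,fx=s,fy=s,interpolation=cv2.INTER_CUBIC)
    im=np.clip(im.astype(float)*1.4,0,255).astype(np.uint8)
    cv2.imwrite("pics/"+name,im)
def pose():
    s=state();q=s["ee_rot"];M=R.from_quat(q[[1,2,3,0]]).as_matrix();return s,M
E
python3 - <<'E'
from h import *
c=cam("top")
crop(c,185,160,285,240,8,"tray.png"); crop(c,330,165,440,260,7,"keep.png")
s=cam("scene"); crop(s,235,160,325,225,8,"trays.png"); crop(s,90,160,230,300,4,"keeps.png")
st,M=pose();print(M)
E
```

```text
[[ 0.2404 -0.0002  0.9707]
 [-0.9707  0.0012  0.2404]
 [-0.0012 -1.      0.0001]]
```

View pics/tray.png

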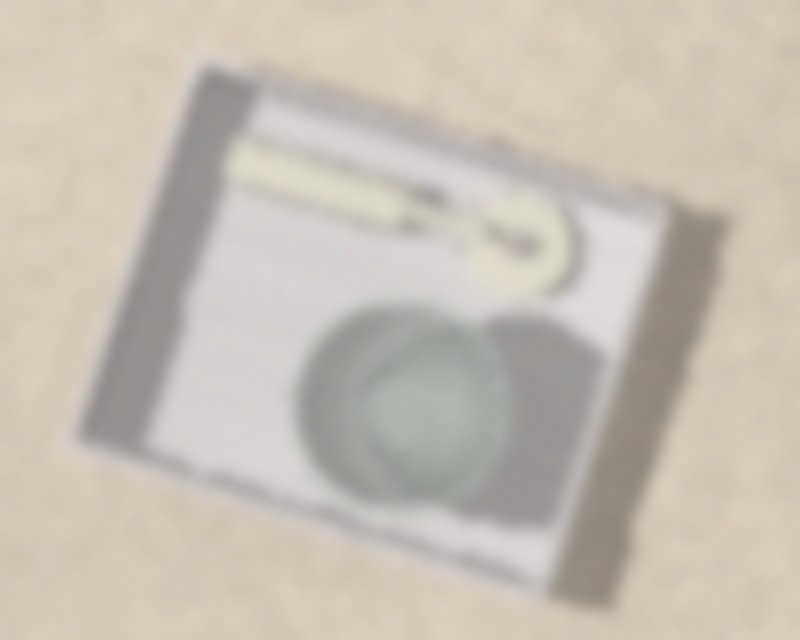

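View pics/keep.png

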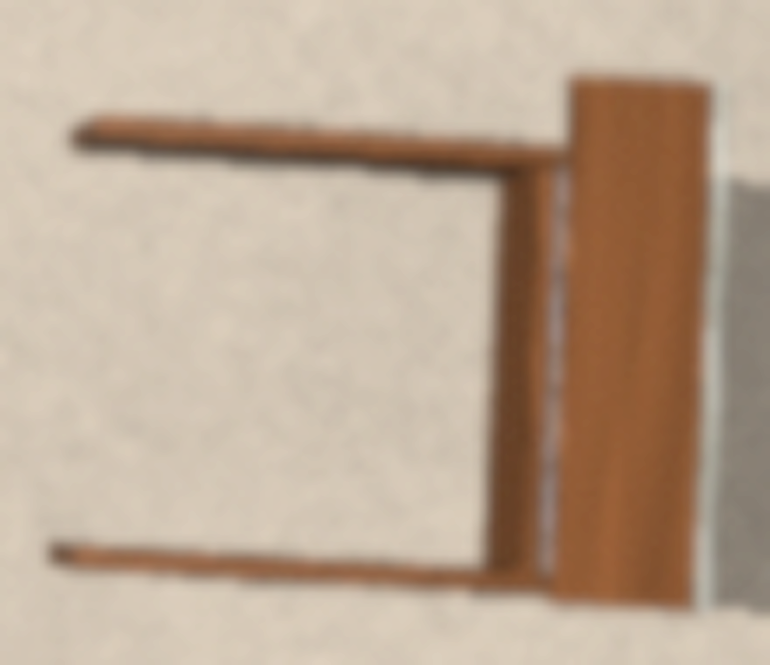

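View pics/trays.png

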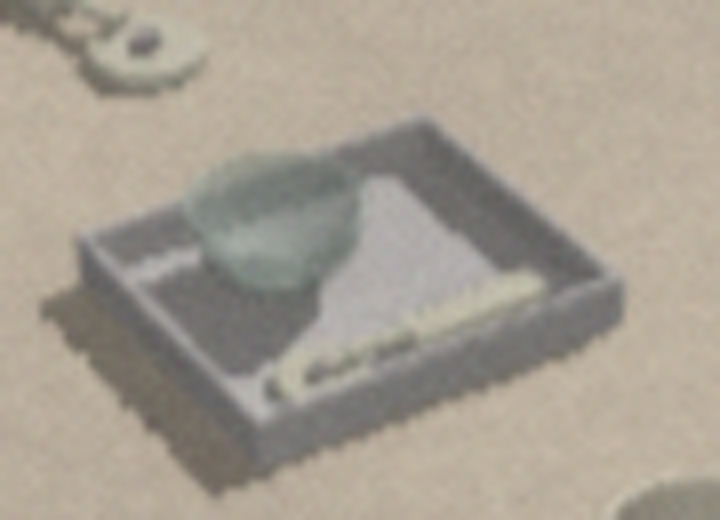

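View pics/keeps.png

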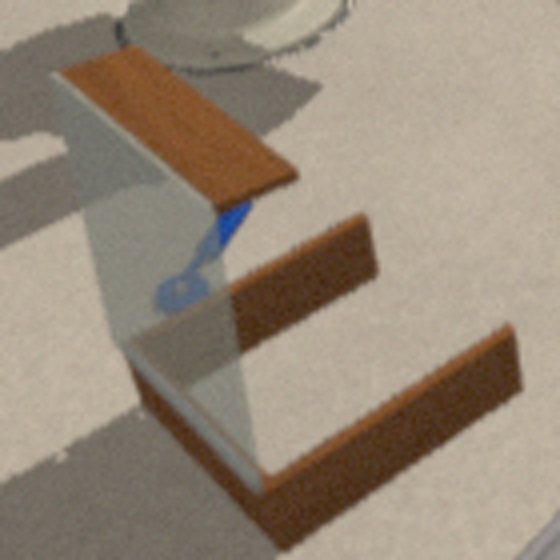

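```bash
cat > fit.py <<'E'
from h import *
from scipy.optimize import least_squares
def T(p,P):
    P=np.array(P,float)/1000; c,s=np.cos(p[2]),np.sin(p[2])
    return np.c_[p[0]+c*P[:,0]-s*P[:,1],p[1]+s*P[:,0]+c*P[:,1],P[:,2]]
def fit(obs,p0):
    f=lambda p:np.concatenate([(proj(c,T(p,P))-np.array(uv)).ravel() for c,P,uv in obs])
    r=least_squares(f,p0,loss="soft_l1"); return r.x,f(r.x).reshape(-1,2)
E
cat > loc.py <<'E'
from fit import *
t=cam("top");s=cam("scene")
def u(l,x0,y0,k): return np.array(l,float)/k+[x0,y0]-.5*(1-1/k)*0
ko=[(t,[(-92.5,92,60),(-92.5,-92,60),(92.5,82,0),(92.5,-82,0)],u([(93,116),(72,558),(502,180),(487,565)],330,165,7)),
    (s,[(-92.5,92,60),(-92.5,92,0),(102.5,92,0),(-92.5,-82,60),(-92.5,-82,0)],u([(515,325),(522,388),(285,550),(365,213),(378,272)],90,160,4))]
k,r=fit(ko,[.5,-.25,-1.57]);print("keeper",k);print(r)
to=[(t,[(-90,75,25),(90,75,25),(90,-75,25),(-90,-75,25)],u([(200,62),(670,205),(548,600),(75,440)],185,160,8)),
    (s,[(-90,75,25),(90,75,25),(90,-75,25),(-90,-75,25)],u([(625,280),(258,435),(78,240),(428,118)],235,160,8))]
tr,r=fit(to,[.5,.2,-1.8]);print("tray",tr);print(r)
# bowl rim top z=.046, radius; crop center
b=w(t,u([(405,402)],185,160,8),.046)[0]; e=w(t,u([(232,160),(578,245)],185,160,8),.012)
c,sn=np.cos(tr[2]),np.sin(tr[2])
inv=lambda P:(P[:2]-tr[:2])@np.array([[c,-sn],[sn,c]])
print("bowl",b,inv(b),"wheel",[inv(x) for x in e])
inv=lambda P:(P-k[:2])@np.array([[np.cos(k[2]),-np.sin(k[2])],[np.sin(k[2]),np.cos(k[2])]])
print("tray in keeper",inv(tr[:2]),tr[2]-k[2])
# cover edge angle
def ce(th): 
    out=[]
    for y in(92,-92): out.append((102.5-211*np.cos(th),y,62+211*np.sin(th)))
    return T(k,out)
for th in (1.4,1.5,1.57,1.65): print(th,(proj(t,ce(th))-[330,165])*7,(proj(s,ce(th))-[90,160])*4)
# grip pts
for y in(-25,-30,-35): print("gp",T(tr,[(-88,y,0)]))
E
python3 loc.py
```

```text
keeper [ 0.5001 -0.2614 -1.6387]
[[-0.5008 -0.5994]
 [-0.4083  1.6769]
 [-1.6612 -0.483 ]
 [-1.5315 -0.0892]
 [-0.4196  0.2699]
 [-0.1735  0.0422]
 [-0.9091  1.1668]
 [-0.079   0.2813]
 [-0.3354  0.5251]]
tray [ 0.5508  0.1398 -1.8924]
[[-0.3155 -2.4279]
 [ 0.5094 -1.1675]
 [-0.2359 -0.6589]
 [-1.1168 -0.0752]
 [-0.5474 -0.0713]
 [-0.9178 -1.0369]
 [-1.197  -0.3003]
 [-1.1993 -0.6472]]
bowl [0.5194 0.1274 0.046 ] [ 0.0217 -0.0259] wheel [array([-0.0661,  0.0396]), array([0.0626, 0.0487])]
tray in keeper [-0.4038  0.0234] -0.2537901470307433
1.4 [[657.3475  75.3388]
 [640.3203 607.4514]] [[244.0377 190.9057]
 [ 82.1714  60.7945]]
1.5 [[717.7793  78.2602]
 [701.414  610.437 ]] [[207.6467 205.4306]
 [ 47.7659  71.4621]]
1.57 [[758.9165  80.7442]
 [743.0126 612.386 ]] [[181.7629 217.8822]
 [ 23.4875  80.9619]]
1.65 [[804.3124  83.9968]
 [788.9265 614.4521]] [[152.0278 234.3821]
 [ -4.2129  93.8484]]
gp [[0.5549 0.2312 0.    ]]
gp [[0.5502 0.2328 0.    ]]
gp [[0.5454 0.2344 0.    ]]
```

```bash
sed -i 's|return np.array(l,float)/k+\[x0,y0\].*|return (np.array(l,float)+.5)/k+[x0-.5,y0-.5]|' loc.py; python3 loc.py | head -24
cat > go.py <<'E'
from h import *
import sys
def rel(x,y,z,a):
    st,M=pose(); d=np.array([x,y,z])-st["ee_pos"]; v=M.T@d*100
    cur=np.arctan2(M[1,0],M[0,0]); dy=-((a-cur+np.pi)%(2*np.pi)-np.pi)
    print("t",st["time_s"],"pos",st["ee_pos"],"ang",round(cur,4),"F",st["ft_force"],"op",round(st["opening"],4))
    print("delta x %.2f y %.2f z %.2f yaw %.3f  dist %.1f"%(*v,dy,np.linalg.norm(v)))
if __name__=="__main__": rel(*map(float,sys.argv[1:5]))
E
python3 go.py .33 -.30 .34 -1.5
```

```text
keeper [ 0.4998 -0.2613 -1.6349]
[[-0.2624  0.0363]
 [ 0.069   2.3302]
 [-1.3894 -0.0873]
 [-1.0594  0.3175]
 [-0.0432  0.4378]
 [ 0.2016  0.2072]
 [-0.3314  1.4417]
 [ 0.1401  0.5864]
 [-0.112   0.8286]]
tray [ 0.5506  0.1407 -1.8932]
[[-0.1678 -1.9319]
 [ 0.6429 -0.6273]
 [-0.1426 -0.1286]
 [-1.008   0.4093]
 [-0.0077  0.2319]
 [-0.3693 -0.775 ]
 [-0.6166 -0.0202]
 [-0.6308 -0.3326]]
bowl [0.5206 0.1286 0.046 ] [ 0.021  -0.0246] wheel [array([-0.0669,  0.0408]), array([0.0617, 0.05  ])]
tray in keeper [-0.4044  0.0249] -0.25825755734312517
1.4 [[655.9102  75.3225]
 [640.783  607.5482]] [[244.8721 190.4374]
 [ 81.8913  60.89  ]]
t 0.4 pos [ 0.1442 -0.5824  0.1943] ang -1.328 F [ 0.0618  0.5565 -0.4526] op 0.0876
delta x -22.95 y -14.57 z 24.82 yaw 0.172  dist 36.8
```

>>> send_rows --deltas '[{"y": -4},{"y": -8},{"y": -12},{"y": -14.5},{"x": -2.5,"y": -14.5,"z": 2.7,"yaw": 0.02},{"x": -5,"y": -14.5,"z": 5.4,"yaw": 0.04},{"x": -7.7,"y": -14.5,"z": 8.3,"yaw": 0.06},{"x": -10,"y": -14.5,"z": 10.8,"yaw": 0.08}]' --grip 0.09 --newtons 30

```text
$.deltas[0]: bad value
```

```bash
python3 go.py .33 -.28 .34 -1.5;python3 go.py .45 -.0 .34 -1.7
```

```text
t 0.4 pos [ 0.1442 -0.5824  0.1943] ang -1.328 F [ 0.0618  0.5565 -0.4526] op 0.0876
delta x -24.89 y -14.56 z 25.30 yaw 0.172  dist 38.4
t 0.4 pos [ 0.1442 -0.5824  0.1943] ang -1.328 F [ 0.0618  0.5565 -0.4526] op 0.0876
delta x -49.18 y -14.56 z 43.68 yaw 0.372  dist 67.4
```

All keys seem to be required.

>>> send_rows --deltas '[{"x": 0,"y": -4,"z": 0,"yaw": 0},{"x": 0,"y": -8,"z": 0,"yaw": 0},{"x": 0,"y": -12,"z": 0,"yaw": 0},{"x": 0,"y": -14.5,"z": 0,"yaw": 0},{"x": -2.5,"y": -14.5,"z": 2.7,"yaw": 0.02},{"x": -5,"y": -14.5,"z": 5.4,"yaw": 0.04},{"x": -7.7,"y": -14.5,"z": 8.3,"yaw": 0.06},{"x": -10,"y": -14.5,"z": 10.8,"yaw": 0.08}]' --grip 0.09 --newtons 30

```text
time_s: 1.07
ee_pos: [0.2258, -0.4579, 0.3396]
ee_rot: [0.539, -0.539, 0.458, -0.458]
ft_force: [-0.8, -0.6, 0.3]
opening: 0.0409
```

```bash
python3 go.py .33 -.26 .34 -1.5;python3 go.py .45 -.0 .34 -1.7
```

```text
t 1.0667 pos [ 0.2258 -0.4579  0.3396] ang -1.4093 F [-0.7925 -0.6329  0.2925] op 0.0409
delta x -17.85 y -0.04 z 13.46 yaw 0.091  dist 22.4
t 1.0667 pos [ 0.2258 -0.4579  0.3396] ang -1.4093 F [-0.7925 -0.6329  0.2925] op 0.0409
delta x -41.59 y -0.03 z 29.49 yaw 0.291  dist 51.0
```

>>> send_rows --deltas '[{"x": -18,"y": 0,"z": 13,"yaw": 0.1},{"x": -18,"y": 0,"z": 13,"yaw": 0.1},{"x": -18,"y": 0,"z": 13,"yaw": 0.1},{"x": -18,"y": 0,"z": 13,"yaw": 0.1},{"x": -18,"y": 0,"z": 13,"yaw": 0.1},{"x": -41.5,"y": 0,"z": 29.5,"yaw": 0.3},{"x": -41.5,"y": 0,"z": 29.5,"yaw": 0.3},{"x": -41.5,"y": 0,"z": 29.5,"yaw": 0.3}]'

```text
time_s: 1.73
ee_pos: [0.3685, -0.168, 0.3397]
ee_rot: [-0.463, 0.463, -0.534, 0.535]
ft_force: [0.2, -0.7, -0.2]
opening: 0.0399
```

```bash
python3 - <<'E'
from fit import *
print(T([.5506,.1407,-1.8932],[(-88,0,0)]))
E
python3 go.py .5786 .2242 .15 -1.893
```

```text
[[0.5785 0.2242 0.    ]]
t 1.7333 pos [ 0.3685 -0.168   0.3397] ang -1.7137 F [ 0.2462 -0.6542 -0.153 ] op 0.0399
delta x -41.82 y 18.96 z 15.19 yaw 0.179  dist 48.4
```

>>> send_rows --deltas '[{"x": -41.8,"y": 10,"z": 15.2,"yaw": 0.18},{"x": -41.8,"y": 10,"z": 15.2,"yaw": 0.18},{"x": -41.8,"y": 10,"z": 15.2,"yaw": 0.18},{"x": -41.8,"y": 10,"z": 15.2,"yaw": 0.18},{"x": -41.8,"y": 10,"z": 15.2,"yaw": 0.18},{"x": -41.8,"y": 10,"z": 15.2,"yaw": 0.18},{"x": -41.8,"y": 10,"z": 15.2,"yaw": 0.18},{"x": -41.8,"y": 10,"z": 15.2,"yaw": 0.18}]'

```text
time_s: 2.4
ee_pos: [0.5173, 0.1135, 0.2678]
ee_rot: [-0.415, 0.415, -0.572, 0.573]
ft_force: [0.6, -1.2, 0.4]
opening: 0.04
```

```bash
python3 go.py .5786 .2242 .10 -1.893
```

```text
t 2.4 pos [0.5173 0.1135 0.2678] ang -1.8876 F [ 0.6091 -1.2131  0.3874] op 0.04
delta x -12.43 y 16.79 z 2.37 yaw 0.005  dist 21.0
```

>>> send_rows --deltas '[{"x": -4,"y": 1,"z": 0.8,"yaw": 0.005},{"x": -8,"y": 2,"z": 1.6,"yaw": 0.005},{"x": -12.4,"y": 4,"z": 2.4,"yaw": 0.005},{"x": -12.4,"y": 8,"z": 2.4,"yaw": 0.005},{"x": -12.4,"y": 12,"z": 2.4,"yaw": 0.005},{"x": -12.4,"y": 16,"z": 2.4,"yaw": 0.005},{"x": -12.4,"y": 19.8,"z": 2.4,"yaw": 0.005},{"x": -12.4,"y": 19.8,"z": 2.4,"yaw": 0.005}]'

```text
time_s: 3.07
ee_pos: [0.573, 0.2202, 0.0593]
ee_rot: [0.408, -0.419, 0.575, -0.572]
ft_force: [-0.4, 0.1, -1.0]
opening: 0.0399
```

```bash
python3 go.py .5786 .2242 .009 -1.893; python3 - <<'E'
from h import *
t=cam("top");s=cam("scene")
crop(t,170,130,290,230,6,"a_t.png");crop(s,215,110,345,210,6,"a_s.png")
E
```

```text
t 3.0667 pos [0.573  0.2202 0.0593] ang -1.8926 F [-0.4494  0.083  -1.0223] op 0.0399
delta x -0.61 y 5.02 z 0.47 yaw 0.000  dist 5.1
```

View pics/a_s.png

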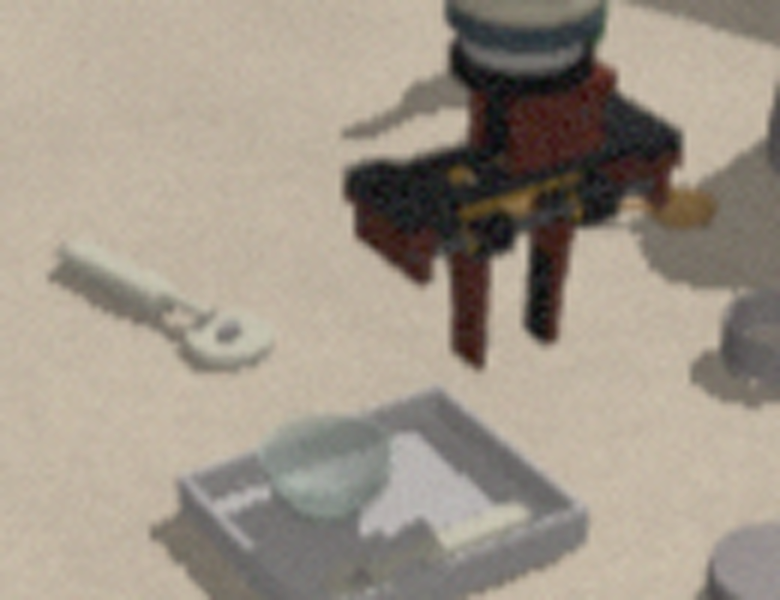

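View pics/a_t.png

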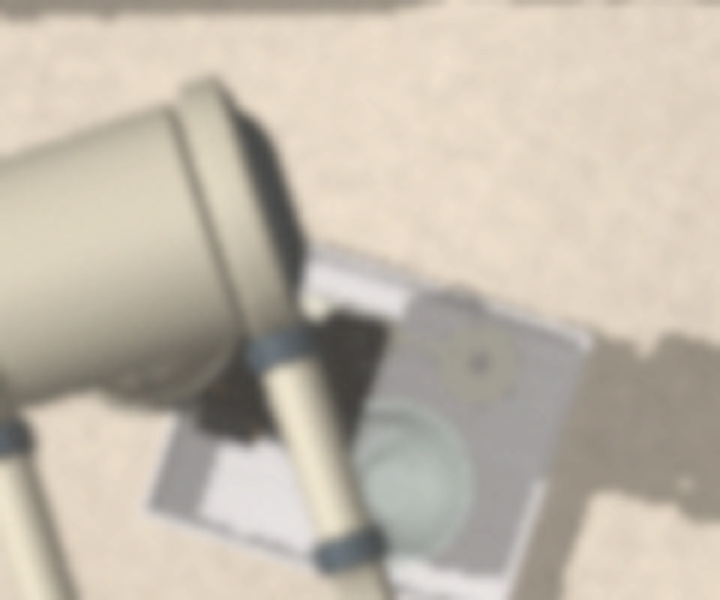

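```bash
python3 - <<'E'
from h import *
s=cam("scene");st,M=pose();p=st["ee_pos"]
P=[p,p+M[:,0]*.027,p-M[:,0]*.027]; print((proj(s,P)-[215,110])*6+2.5)
P=[(.5786,.2242,.025)];print((proj(s,P)-[215,110])*6+2.5)
E
```

```text
[[508.4928 380.5897]
 [469.0556 394.8572]
 [547.238  366.5724]]
[[506.9765 447.2976]]
```

```bash
python3 go.py .5786 .2242 .009 -1.893; python3 - <<'E'
from h import *
s=cam("scene");crop(s,215,110,345,210,6,"a_s2.png");st,M=pose();print(st["ee_pos"],st["q"],st["joint_vel"]);print(M)
E
```

```text
t 3.2167 pos [0.5791 0.2219 0.0724] ang -1.8931 F [0.6562 0.3609 0.5286] op 0.0398
delta x -0.19 y 6.34 z -0.13 yaw -0.000  dist 6.3
[0.5801 0.2221 0.074 ] [0.3109 0.1514 1.3785 0.     1.6064 2.2041] [-0.0008 -0.0154 -0.0221  0.0003 -0.0052  0.0001]
[[-0.3168  0.0051  0.9485]
 [-0.9485  0.0017 -0.3168]
 [-0.0032 -1.      0.0043]]
```

View pics/a_s2.png

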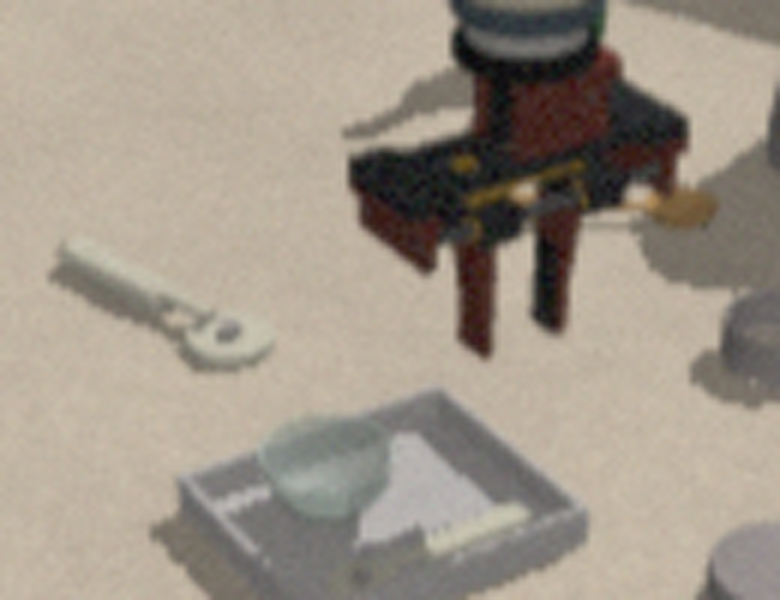

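>>> send_rows --deltas '[{"x": -0.1,"y": 1,"z": 0,"yaw": 0},{"x": -0.2,"y": 2,"z": 0,"yaw": 0},{"x": -0.2,"y": 3,"z": 0,"yaw": 0},{"x": -0.2,"y": 4,"z": 0,"yaw": 0},{"x": -0.2,"y": 4.5,"z": 0,"yaw": 0},{"x": -0.2,"y": 5,"z": 0,"yaw": 0},{"x": -0.2,"y": 5,"z": 0,"yaw": 0},{"x": -0.2,"y": 5,"z": 0,"yaw": 0}]'

```text
time_s: 3.93
ee_pos: [0.5788, 0.2235, 0.0197]
ee_rot: [0.413, -0.414, 0.574, -0.574]
ft_force: [0.2, -0.5, 0.4]
opening: 0.04
```

```bash
python3 - <<'E'
from h import *
s=cam("scene");crop(s,215,110,345,210,6,"b_s.png")
E
python3 go.py .5786 .2242 .012 -1.893
```

```text
t 3.9833 pos [0.5791 0.2236 0.0203] ang -1.893 F [ 0.438  -0.8296 -0.2841] op 0.04
delta x -0.04 y 0.83 z -0.06 yaw -0.000  dist 0.8
```

View pics/b_s.png

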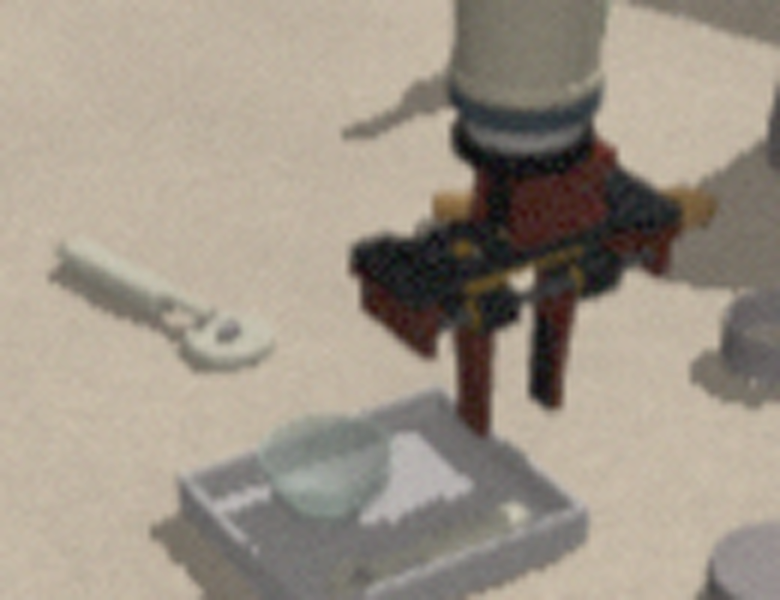

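```bash
python3 - <<'E'
from h import *
s=cam("scene");st,M=pose();p=st["ee_pos"]
crop(s,280,165,320,195,20,"b_s3.png")
for dz in (0,.01,.02):
  P=[p+M[:,0]*a+[0,0,dz]+M[:,2]*.01*b for a in(.02,.0335,-.02,-.0335) for b in (1,-1)]; print(dz,((proj(s,P)-[280,165])*20+9.5).round().astype(int).tolist())
# full-image context
im=cv2.resize(s["f"][:,:,::-1],(800,600));cv2.imwrite("pics/b_full.png",im)
E
```

```text
0 [[330, 480], [263, 423], [265, 504], [199, 448], [519, 408], [451, 353], [581, 384], [513, 330]]
0.01 [[332, 432], [265, 376], [267, 457], [200, 400], [522, 361], [454, 306], [585, 337], [516, 283]]
0.02 [[334, 384], [267, 328], [268, 409], [202, 352], [524, 313], [456, 259], [588, 289], [519, 235]]
```

View pics/b_s3.png

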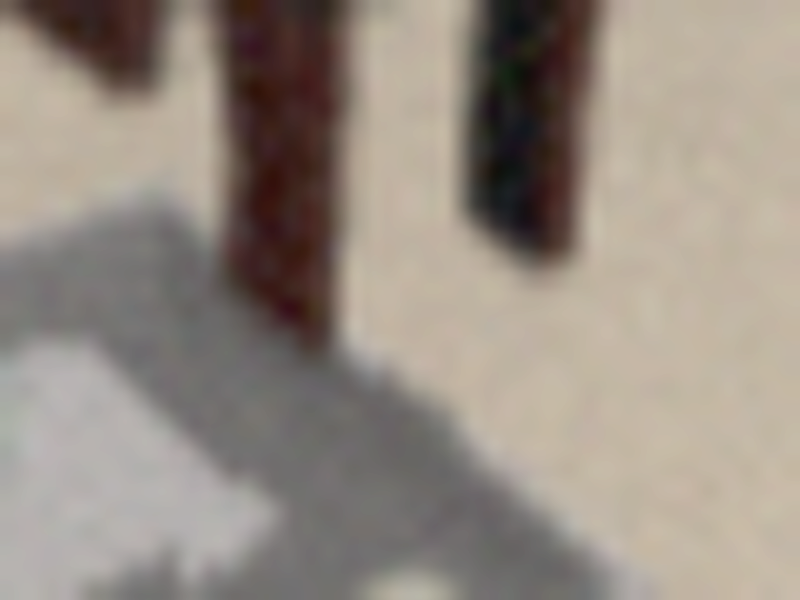

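```bash
python3 - <<'E'
from h import *
im=cv2.imread("pics/a_s2.png"); c=im[200:400,400:640]; c=cv2.resize(c,None,fx=3.2,fy=3,interpolation=cv2.INTER_CUBIC); c=np.clip(c*1.5,0,255).astype(np.uint8)
cv2.imwrite("pics/z1.png",c)
s=cam("scene")
p=np.array([.5801,.2221,.074]);a=-1.893;X=np.array([np.cos(a),np.sin(a),0]);Z=np.array([-X[1],X[0],0])
for dz in (0,.02,.028):
  P=[p+X*i+[0,0,dz]+Z*.01*b for i in(.02,.0335,-.02,-.0335) for b in (1,-1)]; print(dz,((((proj(s,P)-[215,110])*6+2.5)-[400,200])*[3.2,3]).round().astype(int).tolist())
t=cam("top");cv2.imwrite("pics/b_top.png",cv2.resize(t["f"][:,:,::-1],(800,600)))
E
```

```text
0 [[293, 592], [227, 543], [229, 614], [163, 564], [479, 529], [412, 481], [540, 508], [473, 460]]
0.02 [[296, 502], [230, 453], [232, 523], [166, 474], [484, 439], [417, 391], [547, 418], [479, 371]]
0.028 [[298, 465], [232, 416], [233, 486], [167, 437], [487, 402], [419, 355], [549, 382], [481, 335]]
```

View pics/z1.png

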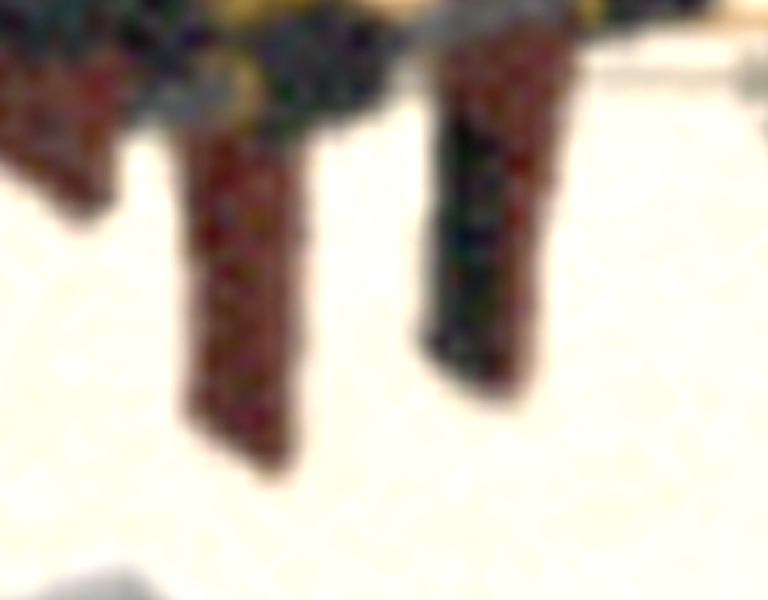

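View pics/b_top.png

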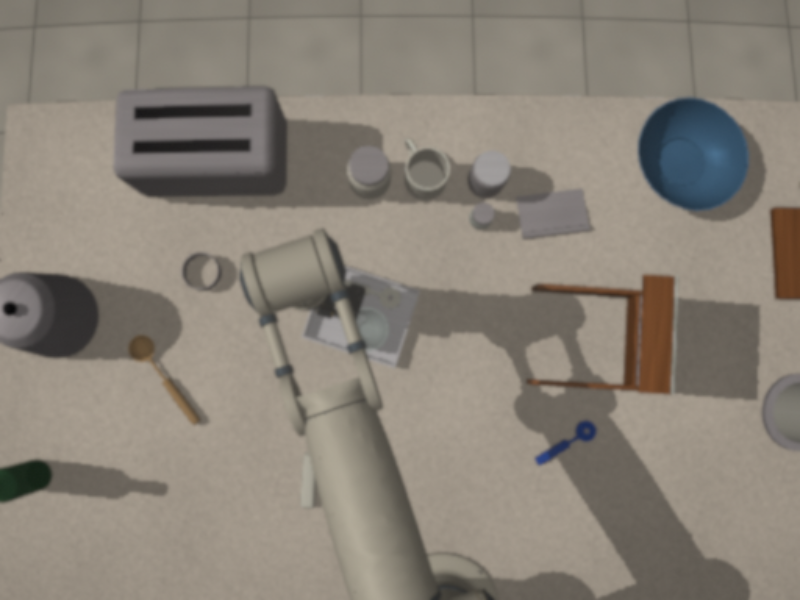

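```bash
python3 - <<'E'
from h import *
t=cam("top");s=cam("scene");st,M=pose();p=st["ee_pos"];print(p)
k=800/512
for z in (.02,.1,.15,.2,.25,.3,.35): print(z,proj(t,[[p[0],p[1],z]])*k, proj(s,[[p[0],p[1],z]])*k)
v=p+np.array([-.027*np.cos(-1.893)-.033*-np.sin(-1.893),-.027*np.sin(-1.893)-.033*np.cos(-1.893),0]);print(v)
for z in (.2,.3): print(z,proj(t,[[v[0],v[1],z]])*k)
cv2.imwrite("pics/b_full.png",cv2.resize(s["f"][:,:,::-1],(800,600)))
E
```

```text
[0.5793 0.2236 0.0206]
0.02 [[315.9057 297.1447]] [[467.3148 289.77  ]]
0.1 [[311.8761 293.0943]] [[468.7471 259.2041]]
0.15 [[309.1061 290.3093]] [[469.7018 238.8556]]
0.2 [[306.1148 287.3014]] [[470.7065 217.4598]]
0.25 [[302.8749 284.0426]] [[471.7654 194.9325]]
0.3 [[299.354  280.5003]] [[472.883  171.1802]]
0.35 [[295.5142 276.6361]] [[474.0644 146.0986]]
[0.5565 0.2597 0.0206]
0.2 [[283.7403 301.6065]]
0.3 [[275.0283 296.0451]]
```

View pics/b_full.png

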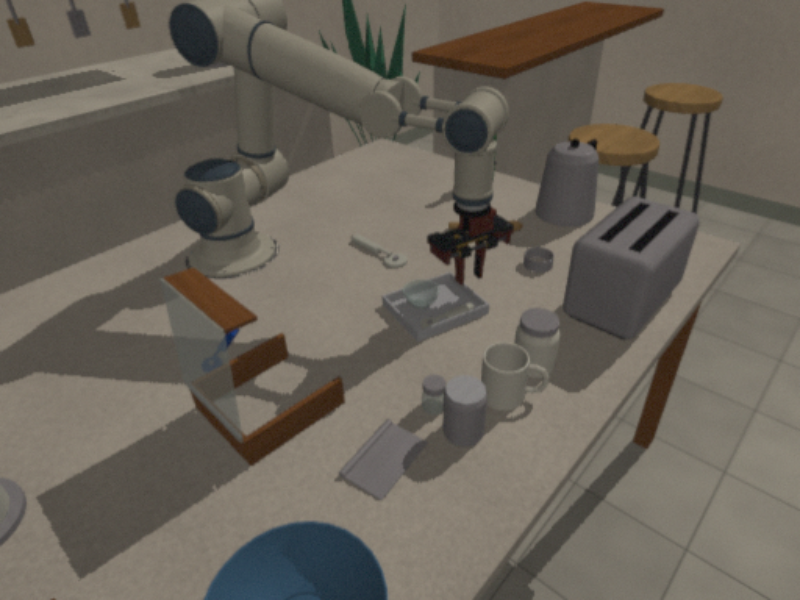

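>>> send_rows --deltas '[{"x": 0,"y": 0.4,"z": 0,"yaw": 0},{"x": 0,"y": 0.8,"z": 0,"yaw": 0},{"x": 0,"y": 1,"z": 0,"yaw": 0},{"x": 0,"y": 1,"z": 0,"yaw": 0},{"x": 0,"y": 1,"z": 0,"yaw": 0}]'

```text
time_s: 4.65
ee_pos: [0.5787, 0.2234, 0.0095]
ee_rot: [0.413, -0.414, 0.574, -0.574]
ft_force: [0.2, -0.7, -0.1]
opening: 0.0401
```

```bash
python3 - <<'E'
from h import *
s=cam("scene");crop(s,270,155,330,200,13,"c_s.png")
E
python3 go.py .5786 .2242 .012 -1.893
```

```text
t 4.7 pos [0.5788 0.2235 0.0098] ang -1.893 F [-0.3264 -0.4309  0.1965] op 0.0402
delta x -0.06 y -0.22 z -0.04 yaw 0.000  dist 0.2
```

View pics/c_s.png

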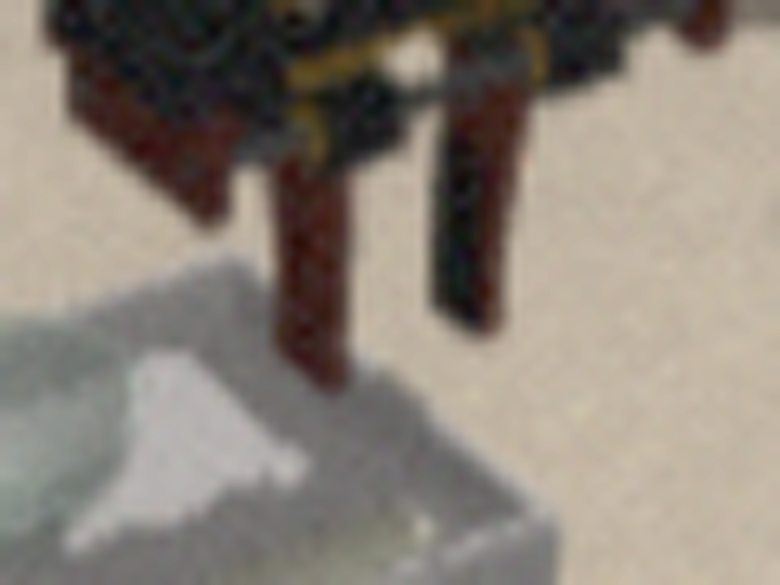

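>>> send_rows --deltas '[{"x": 0,"y": 0.3,"z": 0,"yaw": 0},{"x": 0,"y": 0.6,"z": 0,"yaw": 0},{"x": 0,"y": 0.8,"z": 0,"yaw": 0},{"x": 0,"y": 0.8,"z": 0,"yaw": 0}]'

```text
time_s: 5.03
ee_pos: [0.5785, 0.2234, 0.0012]
ee_rot: [0.413, -0.414, 0.574, -0.574]
ft_force: [-0.9, -0.1, 0.3]
opening: 0.0395
```

```bash
python3 - <<'E'
from h import *
s=cam("scene");crop(s,270,155,330,200,13,"d_s.png")
p=[.5788,.2236,.0025];a=-1.893;X=np.array([np.cos(a),np.sin(a),0]);Z=np.array([-X[1],X[0],0])
for dz in (0,.01,.02,.03):print(dz,[((proj(s,[np.array(p)+[0,0,dz]+X*i+Z*.01*j])-[270,155])*13+6).round()[0].tolist() for i,j in((.02,1),(.02,-1),(-.02,1),(-.02,-1))])
E
python3 go.py .5786 .2242 .012 -1.893
```

```text
0 [[341.0, 496.0], [298.0, 459.0], [462.0, 449.0], [419.0, 413.0]]
0.01 [[342.0, 466.0], [299.0, 429.0], [464.0, 419.0], [420.0, 383.0]]
0.02 [[343.0, 435.0], [300.0, 399.0], [466.0, 389.0], [422.0, 353.0]]
0.03 [[344.0, 404.0], [301.0, 368.0], [468.0, 358.0], [423.0, 322.0]]
t 5.0833 pos [0.5786 0.2234 0.0015] ang -1.8931 F [ 0.1174 -0.071   0.0485] op 0.0399
delta x -0.07 y -1.05 z -0.03 yaw -0.000  dist 1.1
```

View pics/d_s.png

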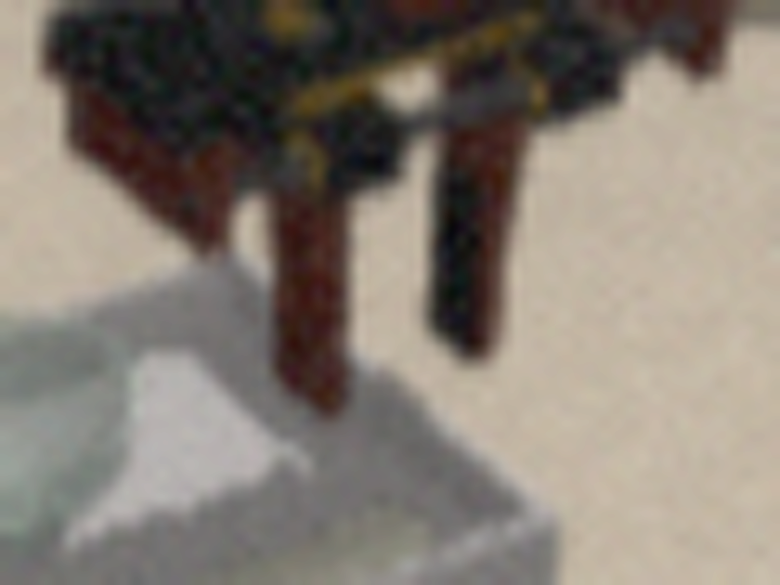

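>>> send_rows --deltas '[{"x": 0,"y": 0.4,"z": 0,"yaw": 0},{"x": 0,"y": 0.8,"z": 0,"yaw": 0},{"x": 0,"y": 1.2,"z": 0,"yaw": 0},{"x": 0,"y": 1.2,"z": 0,"yaw": 0},{"x": 0,"y": 1.2,"z": 0,"yaw": 0}]'

```text
time_s: 5.5
ee_pos: [0.5785, 0.2234, -0.0106]
ee_rot: [0.413, -0.414, 0.574, -0.574]
ft_force: [1.1, -0.0, -0.5]
opening: 0.04
```

```bash
python3 - <<'E'
from h import *
s=cam("scene");crop(s,270,155,330,200,13,"e_s.png")
E
python3 go.py .5786 .2242 -.016 -1.893
```

```text
t 5.55 pos [ 0.5788  0.2235 -0.0102] ang -1.893 F [0.002  0.2148 0.0083] op 0.04
delta x -0.06 y 0.58 z -0.04 yaw 0.000  dist 0.6
```

View pics/e_s.png

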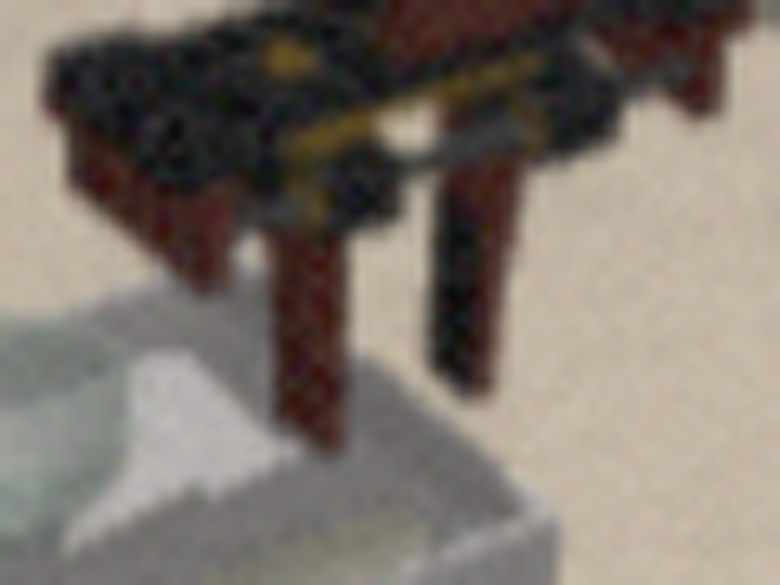

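>>> send_rows --deltas '[{"x": 0,"y": 0.2,"z": 0,"yaw": 0},{"x": 0,"y": 0.4,"z": 0,"yaw": 0},{"x": 0,"y": 0.6,"z": 0,"yaw": 0},{"x": 0,"y": 0.6,"z": 0,"yaw": 0}]'

```text
time_s: 5.88
ee_pos: [0.5786, 0.2234, -0.0166]
ee_rot: [0.413, -0.414, 0.574, -0.574]
ft_force: [0.6, 0.7, -0.1]
opening: 0.0398
```

>>> send_rows --deltas '[{"x": 0,"y": 0,"z": 0,"yaw": 0},{"x": 0,"y": 0,"z": 0,"yaw": 0},{"x": 0,"y": 0,"z": 0,"yaw": 0},{"x": 0,"y": 0,"z": 0,"yaw": 0},{"x": 0,"y": 0,"z": 0,"yaw": 0}]' --grip 0.5 --newtons 15

```text
time_s: 6.3
ee_pos: [0.579, 0.2236, -0.0158]
ee_rot: [-0.413, 0.413, -0.574, 0.574]
ft_force: [-0.5, -0.1, -0.5]
opening: 0.0221
```

```bash
python3 - <<'E'
from h import *
s=cam("scene");crop(s,270,155,330,200,13,"f_s.png")
E
python3 go.py .5786 .2242 -.016 -1.893
```

```text
t 6.35 pos [ 0.579   0.2236 -0.0159] ang -1.893 F [ 0.1258 -0.0187 -0.0206] op 0.022
delta x -0.05 y 0.01 z -0.05 yaw -0.000  dist 0.1
```

View pics/f_s.png

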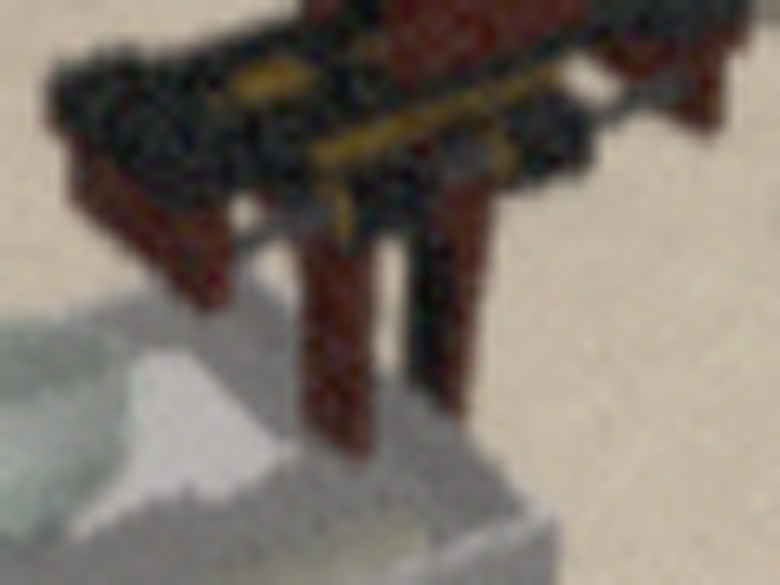

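>>> send_rows --deltas '[{"x": 0,"y": 0,"z": 0,"yaw": 0},{"x": 0,"y": 0,"z": 0,"yaw": 0},{"x": 0,"y": 0,"z": 0,"yaw": 0},{"x": 0,"y": 0,"z": 0,"yaw": 0},{"x": 0,"y": 0,"z": 0,"yaw": 0},{"x": 0,"y": 0,"z": 0,"yaw": 0}]' --grip 1 --newtons 25

```text
time_s: 6.85
ee_pos: [0.579, 0.2239, -0.0159]
ee_rot: [0.414, -0.413, 0.574, -0.574]
ft_force: [0.6, 2.9, -1.0]
opening: 0.0043
```

```bash
python3 - <<'E'
from h import *
s=cam("scene");crop(s,230,135,330,215,8,"g_s.png")
t=cam("top");crop(t,185,160,285,240,8,"g_t.png")
E
python3 go.py .5786 .2242 -.016 -1.893
```

```text
t 6.95 pos [ 0.5789  0.2238 -0.016 ] ang -1.8929 F [ 0.6092  2.4121 -0.56  ] op 0.0038
delta x -0.02 y 0.00 z -0.04 yaw 0.000  dist 0.0
```

View pics/g_s.png

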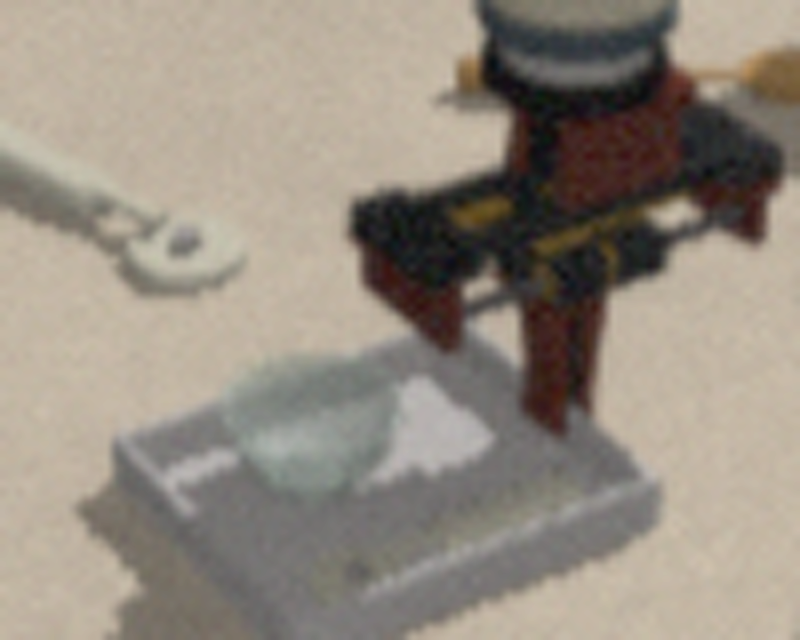

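View pics/g_t.png

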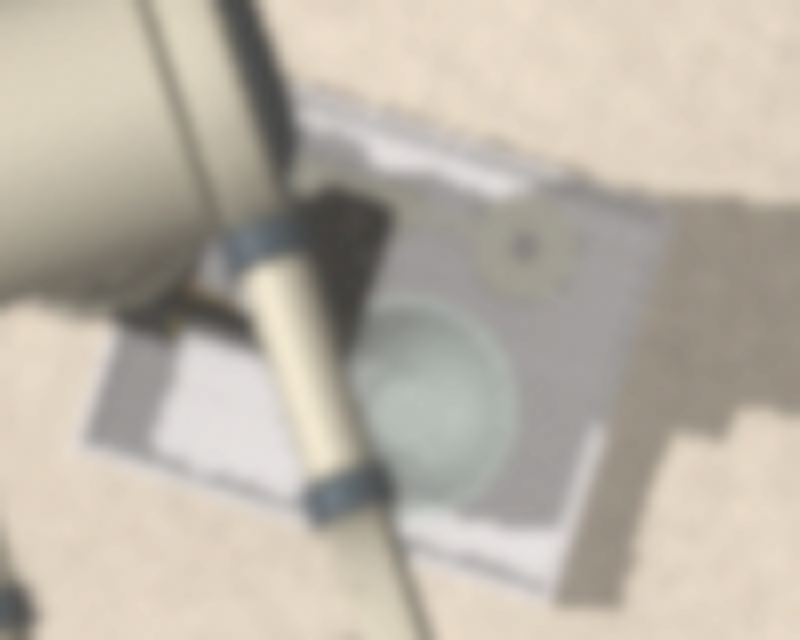

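```bash
cat > plan.py <<'E'
from fit import *
K=np.array([.4998,-.2613,-1.6349])
def comp(a,b): c,s=np.cos(a[2]),np.sin(a[2]); return np.array([a[0]+c*b[0]-s*b[1],a[1]+s*b[0]+c*b[1],a[2]+b[2]])
def inv(a): c,s=np.cos(a[2]),np.sin(a[2]); return np.array([-c*a[0]-s*a[1],s*a[0]-c*a[1],-a[2]])
def tool():
    st,M=pose(); return np.array([*st["ee_pos"][:2],np.arctan2(M[1,0],M[0,0])]),st,M
E
python3 - <<'E'
from plan import *
W,st,M=tool(); T0=np.array([.5506+.0003,.1407-.001,-1.8932])
g=comp(inv(T0),W); print("tool in tray",g); np.save("g.npy",g)
for X in [(-.225,0,0)]:
    tgt=comp(comp(K,np.array(X)),g); d=tgt-W; print("tgt",tgt,"tool axes cm",M.T@np.array([d[0],d[1],0])*100,"yaw",-d[2])
E
```

```text
tool in tray [-0.0887 -0.0001  0.0003]
tgt [ 0.5198  0.0517 -1.6346] tool axes cm [18.1956 -0.0075 -0.1596] yaw -0.2583
```

>>> send_rows --deltas '[{"x": 0.3,"y": 0,"z": 0,"yaw": -0.004},{"x": 0.8,"y": 0,"z": 0,"yaw": -0.012},{"x": 1.5,"y": 0,"z": 0,"yaw": -0.022},{"x": 2.3,"y": 0,"z": 0,"yaw": -0.033},{"x": 3.1,"y": 0,"z": 0,"yaw": -0.045},{"x": 3.9,"y": 0,"z": -0.1,"yaw": -0.056},{"x": 4.5,"y": 0,"z": -0.1,"yaw": -0.065},{"x": 5,"y": 0,"z": -0.1,"yaw": -0.07}]'

```text
time_s: 7.62
ee_pos: [0.5618, 0.1754, -0.016]
ee_rot: [-0.433, 0.433, -0.559, 0.559]
ft_force: [0.4, 2.3, -1.2]
opening: 0.004
```

```bash
cat > step.py <<'E'
from plan import *
import sys
W,st,M=tool(); g=np.load("g.npy"); Tn=comp(W,inv(g)); k=comp(inv(K),Tn); print("tray in keeper (by tool)",k,"z",st["ee_pos"][2],"F",st["ft_force"],"mom",st["moment"],"op",round(st["opening"],4),"t",st["time_s"])
X=np.array(list(map(float,sys.argv[1:4])))
tgt=comp(comp(K,X),g); d=tgt-W; print("tool axes cm",M.T@np.array([d[0],d[1],0])*100,"yaw",-d[2])
E
python3 step.py -.225 0 0
python3 - <<'E'
from h import *
s=cam("scene");crop(s,190,125,330,230,5,"i_s.png")
E
```

```text
tray in keeper (by tool) [-0.3527  0.0174 -0.1882] z -0.01595990784577813 F [ 0.3596  2.279  -1.2375] mom [ 0.4579 -0.0454 -0.0254] op 0.004 t 7.6167
tool axes cm [13.0238  0.002  -0.9818] yaw -0.1882036353886647
```

View pics/i_s.png

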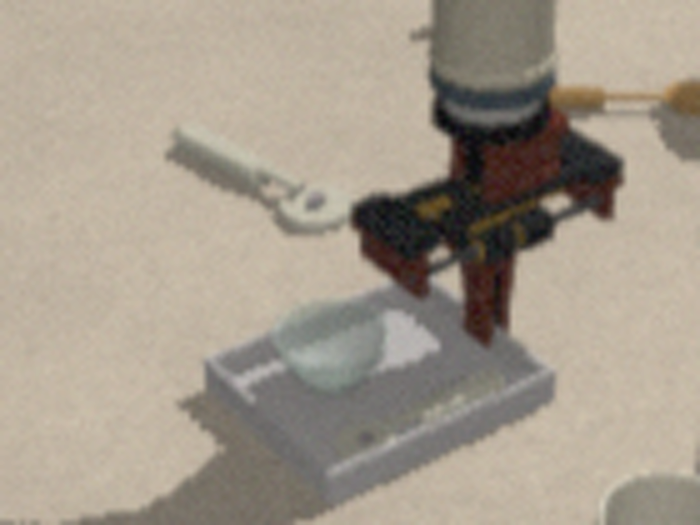

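>>> send_rows --deltas '[{"x": 0.6,"y": 0,"z": 0,"yaw": -0.008},{"x": 1.4,"y": 0,"z": -0.1,"yaw": -0.02},{"x": 2.3,"y": 0,"z": -0.2,"yaw": -0.033},{"x": 3.2,"y": 0,"z": -0.3,"yaw": -0.047},{"x": 4.1,"y": 0,"z": -0.4,"yaw": -0.06},{"x": 5,"y": 0,"z": -0.4,"yaw": -0.073},{"x": 5.9,"y": 0,"z": -0.5,"yaw": -0.086},{"x": 6.6,"y": 0,"z": -0.5,"yaw": -0.096}]'

```text
time_s: 8.33
ee_pos: [0.5404, 0.113, -0.016]
ee_rot: [0.46, -0.46, 0.537, -0.537]
ft_force: [-0.2, 2.3, -1.3]
opening: 0.0036
```

```bash
python3 step.py -.225 0 0
```

```text
tray in keeper (by tool) [-0.2878  0.0086 -0.0913] z -0.01595385142012165 F [-0.1833  2.2983 -1.2671] mom [ 0.4345 -0.0406 -0.0062] op 0.0036 t 8.3333
tool axes cm [ 6.3724  0.0002 -1.0911] yaw -0.09125193385981056
```

>>> send_rows --deltas '[{"x": 0.8,"y": 0,"z": -0.1,"yaw": -0.012},{"x": 1.6,"y": 0,"z": -0.3,"yaw": -0.024},{"x": 2.5,"y": 0,"z": -0.4,"yaw": -0.036},{"x": 3.4,"y": 0,"z": -0.6,"yaw": -0.05},{"x": 4.3,"y": 0,"z": -0.8,"yaw": -0.063},{"x": 5.1,"y": 0,"z": -0.9,"yaw": -0.075},{"x": 5.8,"y": 0,"z": -1,"yaw": -0.085},{"x": 6.2,"y": 0,"z": -1.1,"yaw": -0.091}]'

```text
time_s: 9.0
ee_pos: [0.5201, 0.0534, -0.016]
ee_rot: [-0.484, 0.484, -0.516, 0.516]
ft_force: [1.1, 1.4, -0.3]
opening: 0.0045
```

```bash
python3 - <<'E'
from h import *
t=cam("top");crop(t,230,150,430,270,4,"j_t.png")
s=cam("scene");crop(s,110,140,270,260,5,"j_s.png")
E
python3 step.py -.225 0 0
```

```text
tray in keeper (by tool) [-0.2262 -0.0002 -0.0021] z -0.01596879920579127 F [-0.3161 -1.8282  0.3608] mom [-0.3727  0.1311  0.0717] op 0.0037 t 9.1
tool axes cm [ 0.1155  0.0002 -0.0017] yaw -0.0020534059979091523
```

View pics/j_t.png

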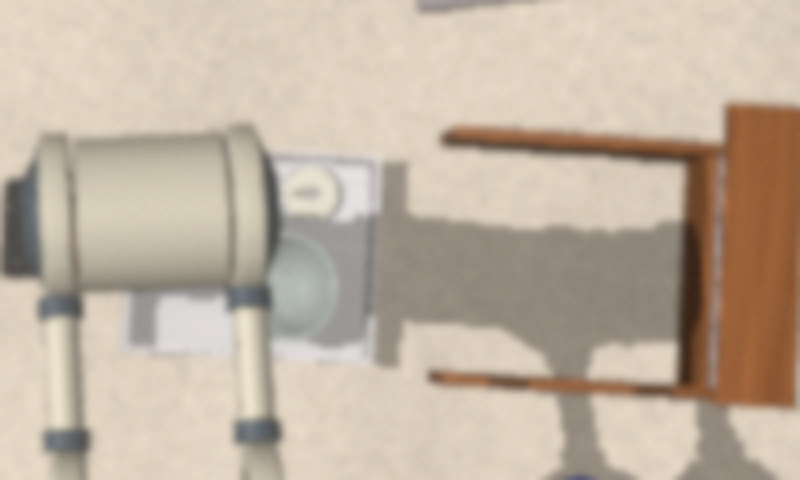

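View pics/j_s.png

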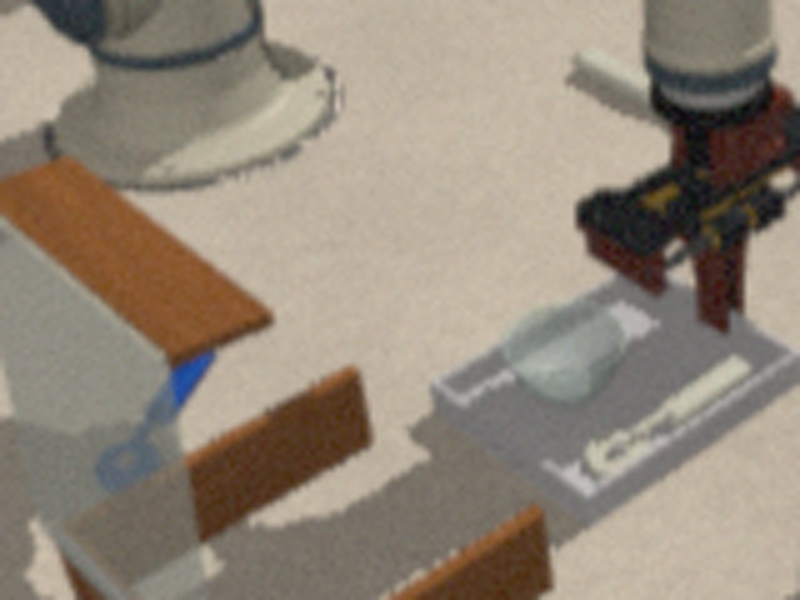

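```bash
cat > ov.py <<'E'
from plan import *
import sys
def ov(name,box,s,trayk):
    c=cam("top" if name.endswith("t.png") else "scene"); x0,y0,x1,y1=box
    im=cv2.resize(c["f"][y0:y1,x0:x1,::-1],None,fx=s,fy=s,interpolation=cv2.INTER_CUBIC); im=np.clip(im*1.3,0,255).astype(np.uint8)
    def dr(p,P,col):
        q=((proj(c,T(p,P))-[x0,y0]+.5)*s-.5); cv2.polylines(im,[np.round(q).astype(np.int32)],False,col,1)
    for z,col in((0,(0,0,255)),(60,(255,0,0))): dr(K,[(-92.5,82,z),(92.5,82,z),(92.5,-82,z),(-92.5,-82,z)],col)
    dr(comp(K,trayk),[(-90,75,25),(90,75,25),(90,-75,25),(-90,-75,25),(-90,75,25)],(0,255,0))
    cv2.imwrite("pics/"+name,im)
E
python3 - <<'E'
from ov import *
k=np.array([-.2262,0,-.002])
ov("k_t.png",(230,150,430,270),4,k);ov("k_s.png",(110,140,270,260),5,k)
E
```

```text
(no output)
```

View pics/k_t.png

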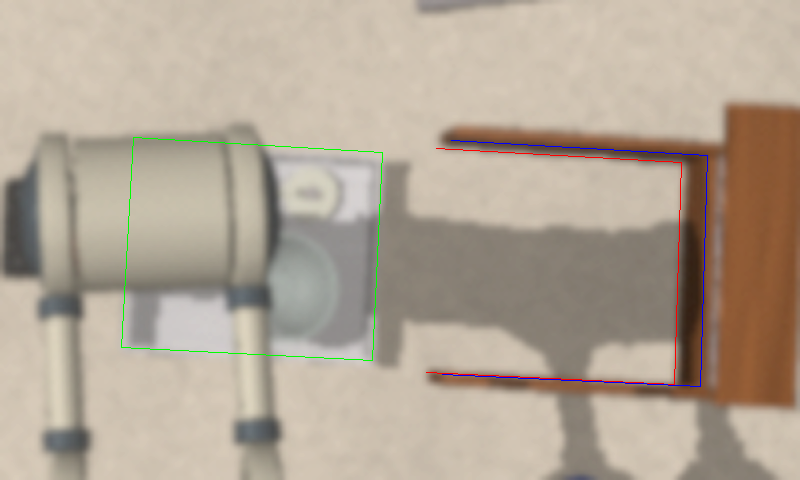

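View pics/k_s.png

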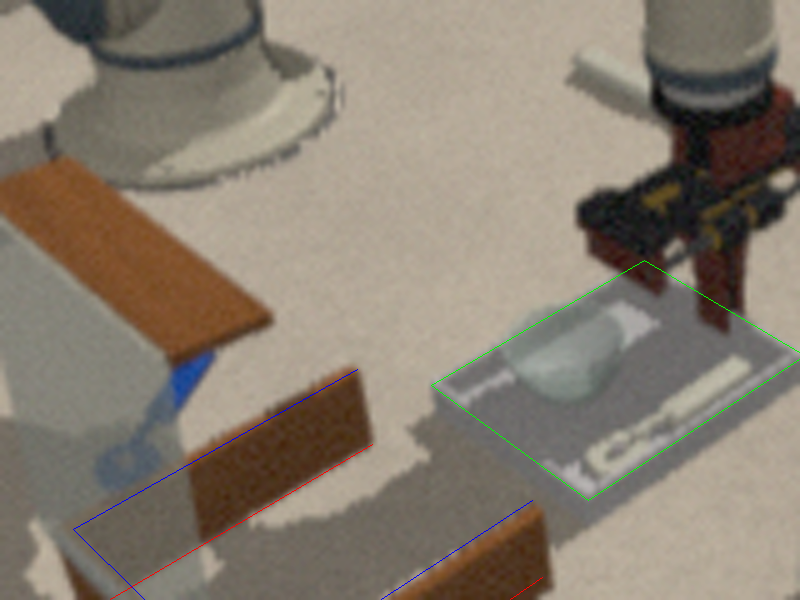

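>>> send_rows --deltas '[{"x": 0.6,"y": 0,"z": 0.1,"yaw": 0},{"x": 1.4,"y": 0,"z": 0.2,"yaw": 0},{"x": 2.3,"y": 0,"z": 0.2,"yaw": 0},{"x": 3.2,"y": 0,"z": 0.2,"yaw": 0},{"x": 4.2,"y": 0,"z": 0.2,"yaw": 0},{"x": 5.2,"y": 0,"z": 0.2,"yaw": 0},{"x": 6.1,"y": 0,"z": 0.2,"yaw": 0},{"x": 6.8,"y": 0,"z": 0.2,"yaw": 0}]'

```text
time_s: 9.87
ee_pos: [0.5178, -0.0151, -0.0159]
ee_rot: [-0.483, 0.483, -0.516, 0.516]
ft_force: [0.1, 2.7, -0.4]
opening: 0.0035
```

```bash
python3 - <<'E'
from ov import *
k=np.array([-.158,0.002,-.002])
ov("l_t.png",(260,160,430,260),4.7,k);ov("l_s.png",(90,160,250,280),5,k)
E
python3 step.py .002 .002 0
```

```text
tray in keeper (by tool) [-0.1573  0.0019 -0.0033] z -0.015988139245760764 F [-0.6091 -3.1277  0.0719] mom [-0.3914  0.0434  0.0622] op 0.0037 t 9.9667
tool axes cm [15.929   0.0332  0.0245] yaw -0.00328173818150046
```

View pics/l_t.png

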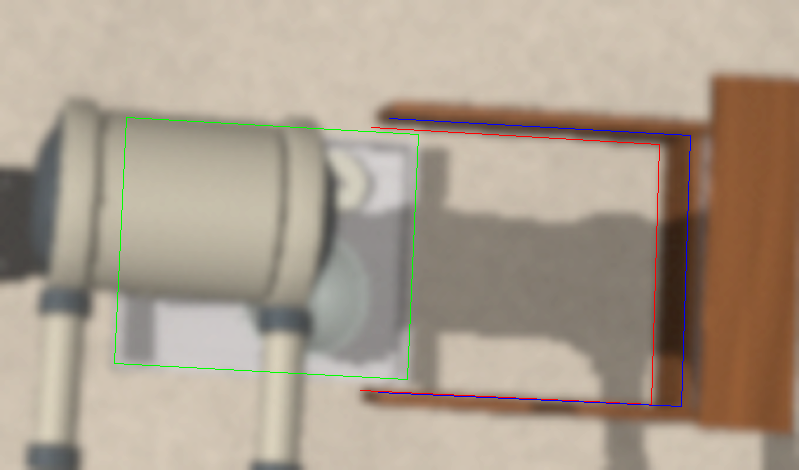

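View pics/l_s.png

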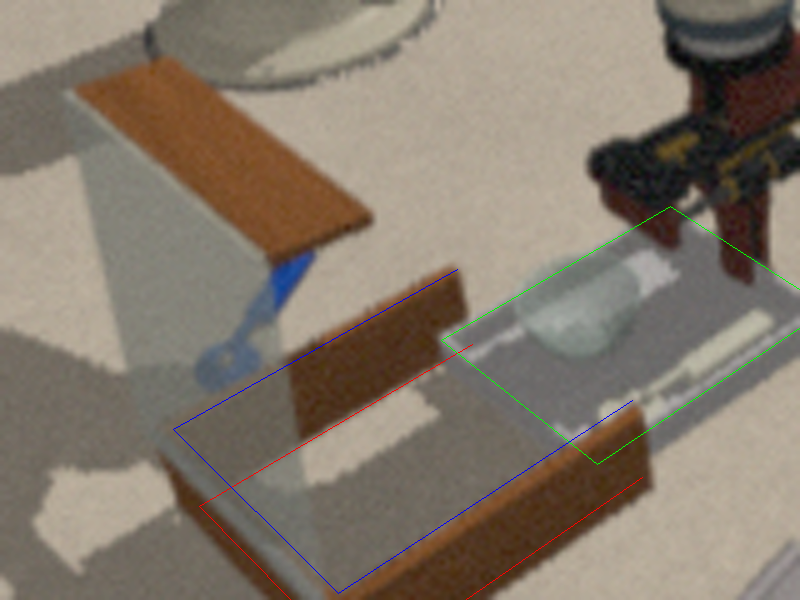

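>>> send_rows --deltas '[{"x": 0.6,"y": 0,"z": 0,"yaw": 0},{"x": 1.4,"y": 0,"z": 0,"yaw": 0},{"x": 2.2,"y": 0,"z": 0,"yaw": 0},{"x": 3.1,"y": 0,"z": 0,"yaw": 0},{"x": 4,"y": 0,"z": 0,"yaw": 0},{"x": 4.9,"y": 0,"z": 0,"yaw": 0},{"x": 5.7,"y": 0,"z": 0,"yaw": 0},{"x": 6.4,"y": 0,"z": 0,"yaw": 0}]'

```text
time_s: 10.63
ee_pos: [0.5136, -0.0786, -0.016]
ee_rot: [0.483, -0.483, 0.516, -0.516]
ft_force: [1.1, 2.9, -0.0]
opening: 0.0037
```

```bash
python3 - <<'E'
from ov import *
k=np.array([-.09,0.002,-.002])
ov("m_t.png",(260,160,430,260),4.7,k);ov("m_s.png",(90,160,250,280),5,k)
E
python3 step.py .002 .002 0
```

```text
tray in keeper (by tool) [-0.0934  0.0019 -0.003 ] z -0.015949352878961848 F [-0.0825 -2.8462  0.299 ] mom [-0.4222  0.0368  0.0182] op 0.0037 t 10.7333
tool axes cm [9.542  0.0199 0.0104] yaw -0.0030347225348223983
```

View pics/m_t.png

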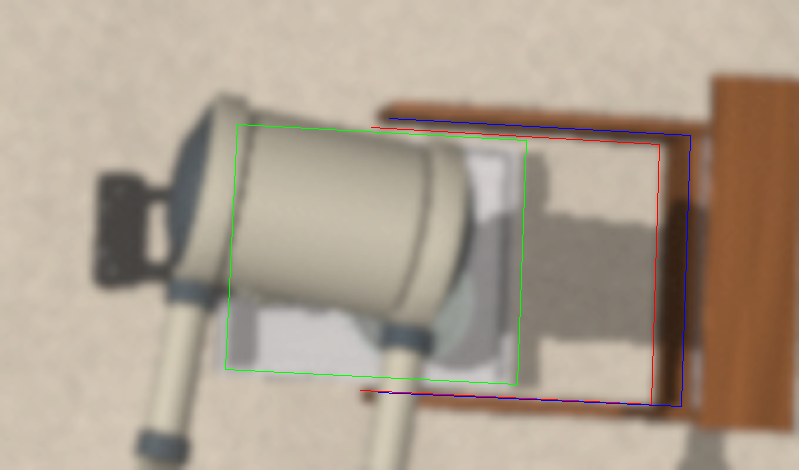

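View pics/m_s.png

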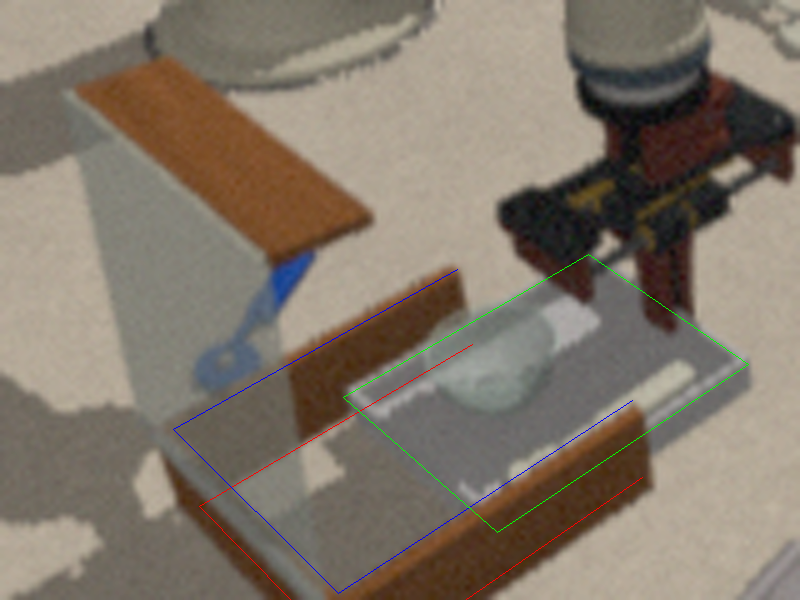

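>>> send_rows --deltas '[{"x": 0.6,"y": 0,"z": 0,"yaw": 0},{"x": 1.4,"y": 0,"z": 0,"yaw": 0},{"x": 2.2,"y": 0,"z": 0,"yaw": 0},{"x": 3.1,"y": 0,"z": 0,"yaw": 0},{"x": 4,"y": 0,"z": 0,"yaw": 0},{"x": 4.9,"y": 0,"z": 0,"yaw": 0},{"x": 5.7,"y": 0,"z": 0,"yaw": 0},{"x": 6.4,"y": 0,"z": 0,"yaw": 0}]'

```text
time_s: 11.4
ee_pos: [0.5094, -0.1425, -0.016]
ee_rot: [0.483, -0.483, 0.516, -0.516]
ft_force: [-0.1, 2.7, 0.3]
opening: 0.0039
```

>>> send_rows --deltas '[{"x": 0.4,"y": 0,"z": 0,"yaw": 0},{"x": 0.8,"y": 0,"z": 0,"yaw": 0},{"x": 1.2,"y": 0,"z": 0,"yaw": 0},{"x": 1.6,"y": 0,"z": 0,"yaw": 0},{"x": 2,"y": 0,"z": 0,"yaw": 0},{"x": 2.3,"y": 0,"z": 0,"yaw": 0},{"x": 2.6,"y": 0,"z": 0,"yaw": 0}]'

```text
time_s: 11.98
ee_pos: [0.5079, -0.1676, -0.0159]
ee_rot: [0.483, -0.483, 0.516, -0.516]
ft_force: [1.2, 3.2, 1.0]
opening: 0.0038
```

```bash
python3 step.py .002 .002 0; python3 - <<'E'
from ov import *
k=np.array([.002,0.002,-.002])
ov("n_t.png",(260,160,430,260),4.7,k);ov("n_s.png",(90,160,250,280),5,k)
E
python3 step.py .002 .002 0
```

```text
tray in keeper (by tool) [-0.0053  0.002  -0.0013] z -0.015935494410594442 F [1.1557 3.162  0.9502] mom [ 0.5801 -0.0726  0.0076] op 0.0038 t 11.9833
tool axes cm [ 0.7312 -0.     -0.011 ] yaw -0.0013035236803062844
tray in keeper (by tool) [-0.0047  0.0019 -0.0018] z -0.015940854168529257 F [ 0.2259  0.4242 -0.4615] mom [ 0.1143 -0.035   0.0151] op 0.0038 t 12.0833
tool axes cm [ 0.6741  0.0006 -0.01  ] yaw -0.001821052444736626
```

View pics/n_t.png

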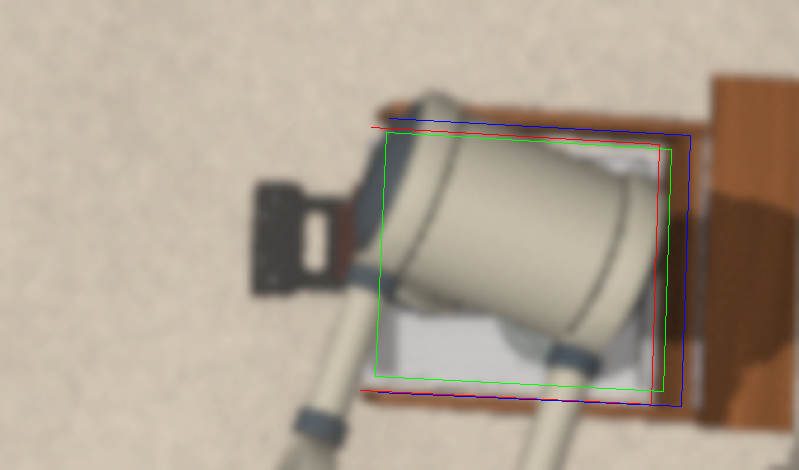

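View pics/n_s.png

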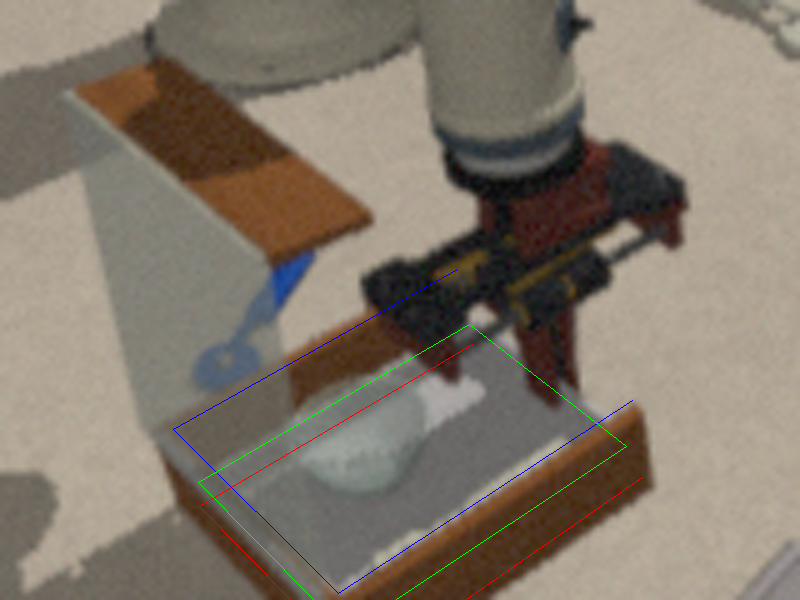

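>>> send_rows --deltas '[{"x": 0.2,"y": 0,"z": 0,"yaw": 0},{"x": 0.4,"y": 0,"z": 0,"yaw": 0},{"x": 0.6,"y": 0,"z": 0,"yaw": 0},{"x": 0.7,"y": 0,"z": 0,"yaw": 0}]'

```text
time_s: 12.42
ee_pos: [0.5074, -0.1745, -0.016]
ee_rot: [0.483, -0.483, 0.516, -0.516]
ft_force: [0.5, 2.7, 1.2]
opening: 0.0037
```

```bash
python3 step.py .002 .002 0
```

```text
tray in keeper (by tool) [ 0.0016  0.0019 -0.0014] z -0.016001777935482 F [0.4614 2.7104 1.1537] mom [ 0.5776 -0.0919 -0.0194] op 0.0037 t 12.4167
tool axes cm [ 0.0406 -0.     -0.0066] yaw -0.001405805962161999
```

No contact yet (friction only, 2.7 N).

>>> send_rows --deltas '[{"x": 0.2,"y": 0,"z": 0,"yaw": 0},{"x": 0.4,"y": 0,"z": 0,"yaw": 0},{"x": 0.5,"y": 0,"z": 0,"yaw": 0}]'

```text
time_s: 12.67
ee_pos: [0.5084, -0.1758, -0.016]
ee_rot: [0.486, -0.481, 0.517, -0.515]
ft_force: [4.4, 17.9, 1.4]
opening: 0.0035
```

```bash
python3 step.py .002 .002 0
```

```text
tray in keeper (by tool) [ 0.0028  0.0031 -0.0004] z -0.015973488468652285 F [ 4.4258 17.9319  1.4108] mom [ 2.981  -0.8828 -0.1426] op 0.0035 t 12.6667
tool axes cm [-0.0791  0.0003 -0.114 ] yaw -0.00038071744609147196
```

>>> send_rows --deltas '[{"x": -0.2,"y": 0,"z": 0,"yaw": 0},{"x": -0.3,"y": 0,"z": 0,"yaw": 0},{"x": -0.3,"y": 0,"z": 0,"yaw": 0}]'

```text
time_s: 12.92
ee_pos: [0.5079, -0.1756, -0.016]
ee_rot: [-0.484, 0.483, -0.516, 0.516]
ft_force: [3.4, 5.2, -0.4]
opening: 0.0038
```

>>> send_rows --deltas '[{"x": 0,"y": 0,"z": 0,"yaw": 0},{"x": 0,"y": 0,"z": 0,"yaw": 0},{"x": 0,"y": 0,"z": 0,"yaw": 0},{"x": 0,"y": 0,"z": 0,"yaw": 0},{"x": 0,"y": 0,"z": 0,"yaw": 0}]' --grip 0.3

```text
time_s: 13.33
ee_pos: [0.5071, -0.1768, -0.016]
ee_rot: [-0.483, 0.484, -0.516, 0.516]
ft_force: [0.1, -0.9, -0.2]
opening: 0.03
```

```bash
python3 step.py .002 .002 0;  python3 - <<'E'
from h import *
s=cam("scene");crop(s,110,170,230,270,6,"o_s.png")
E
```

```text
tray in keeper (by tool) [ 0.0039  0.0018 -0.0018] z -0.01600508577538467 F [ 0.1055 -0.9084 -0.1866] mom [ 0.037  -0.0008  0.0054] op 0.03 t 13.3333
tool axes cm [-0.1891 -0.0001  0.0045] yaw -0.0017792812062191743
```

View pics/o_s.png

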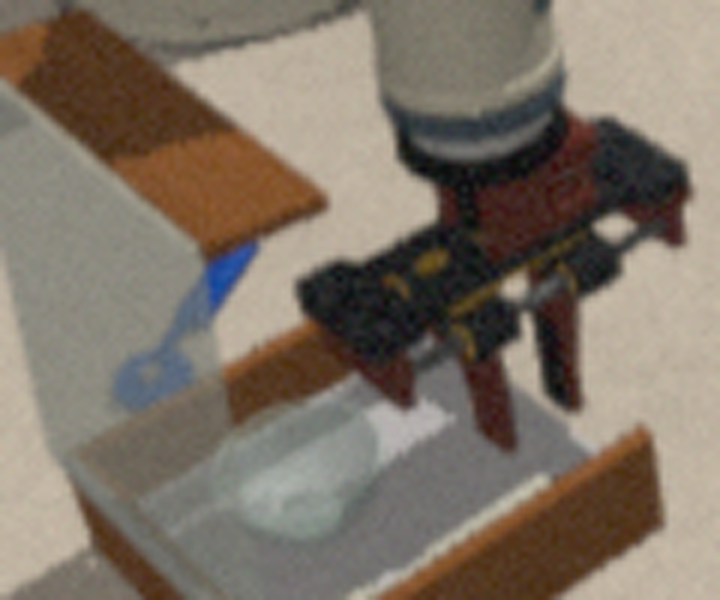

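>>> send_rows --deltas '[{"x": 0,"y": -1.5,"z": 0,"yaw": 0},{"x": 0,"y": -3.5,"z": 0,"yaw": 0},{"x": 0,"y": -5,"z": 0,"yaw": 0},{"x": -2,"y": -5,"z": 0,"yaw": 0},{"x": -4.5,"y": -5,"z": 0,"yaw": 0},{"x": -6,"y": -5,"z": 0,"yaw": 0},{"x": -6,"y": -5,"z": 0,"yaw": 0},{"x": -6,"y": -4,"z": 0,"yaw": 0}]'

```text
time_s: 14.05
ee_pos: [0.5126, -0.1167, 0.026]
ee_rot: [-0.484, 0.483, -0.514, 0.517]
ft_force: [0.9, -0.2, 0.5]
opening: 0.031
```

>>> send_rows --deltas '[{"x": 0,"y": 1.5,"z": 0,"yaw": 0},{"x": 0,"y": 3,"z": 0,"yaw": 0},{"x": 0,"y": 3.8,"z": 0,"yaw": 0},{"x": 0,"y": 4,"z": 0,"yaw": 0},{"x": 0.5,"y": 4,"z": 0,"yaw": 0},{"x": 1.2,"y": 4,"z": 0,"yaw": 0},{"x": 1.8,"y": 4,"z": 0,"yaw": 0},{"x": 2.3,"y": 4,"z": 0,"yaw": 0}]' --grip 1

```text
time_s: 14.72
ee_pos: [0.5102, -0.1408, -0.015]
ee_rot: [-0.484, 0.483, -0.516, 0.517]
ft_force: [-0.2, 0.6, 0.2]
opening: 0.0002
```

```bash
python3 step.py .002 .002 0;  python3 - <<'E'
from h import *
s=cam("scene");crop(s,110,170,230,270,6,"p_s.png")
t=cam("top");crop(t,270,160,430,260,5,"p_t.png")
E
```

```text
tray in keeper (by tool) [-0.0322  0.0026 -0.002 ] z -0.014959670787064484 F [-0.2287  0.632   0.1676] mom [ 0.03   -0.0234  0.0071] op 0.0002 t 14.7167
tool axes cm [ 3.4234  0.0024 -0.0709] yaw -0.0020016465977283904
```

View pics/p_s.png

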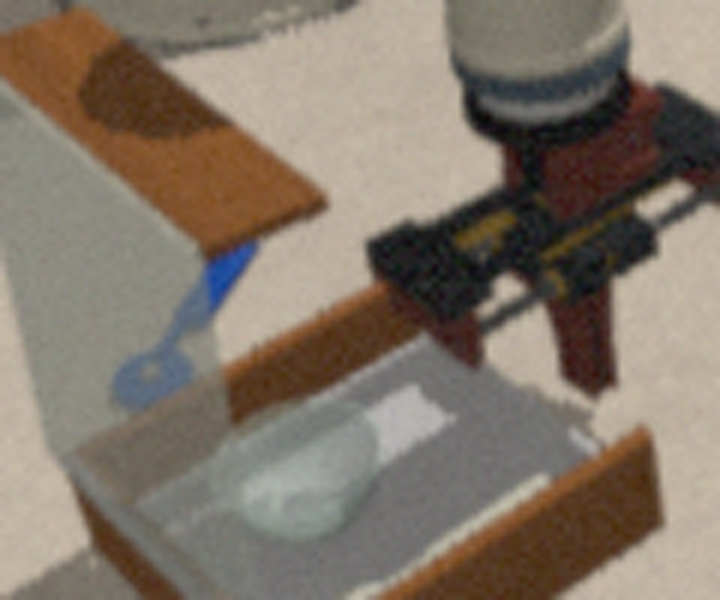

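View pics/p_t.png

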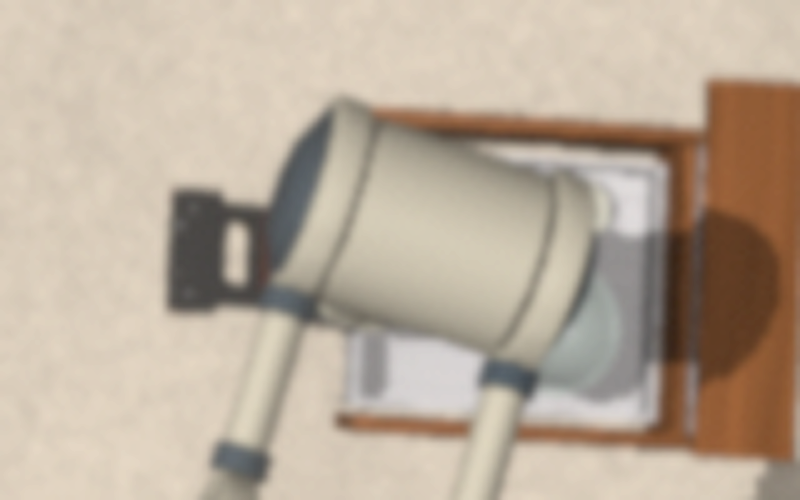

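>>> send_rows --deltas '[{"x": 0.5,"y": 0,"z": 0,"yaw": 0},{"x": 1,"y": 0,"z": 0,"yaw": 0},{"x": 1.4,"y": 0,"z": 0,"yaw": 0},{"x": 1.7,"y": 0,"z": 0,"yaw": 0},{"x": 1.9,"y": 0,"z": 0,"yaw": 0}]'

```text
time_s: 15.23
ee_pos: [0.5084, -0.1589, -0.016]
ee_rot: [-0.483, 0.483, -0.516, 0.516]
ft_force: [0.2, -0.3, -0.2]
opening: 0.0003
```

>>> send_rows --deltas '[{"x": 0.2,"y": 0,"z": 0,"yaw": 0},{"x": 0.4,"y": 0,"z": 0,"yaw": 0},{"x": 0.5,"y": 0,"z": 0,"yaw": 0}]'

```text
time_s: 15.48
ee_pos: [0.5081, -0.1636, -0.016]
ee_rot: [0.483, -0.483, 0.516, -0.516]
ft_force: [1.2, 0.2, -0.1]
opening: 0.0004
```

>>> send_rows --deltas '[{"x": 0.2,"y": 0,"z": 0,"yaw": 0},{"x": 0.4,"y": 0,"z": 0,"yaw": 0},{"x": 0.5,"y": 0,"z": 0,"yaw": 0}]'

```text
time_s: 15.73
ee_pos: [0.5089, -0.1647, -0.0159]
ee_rot: [0.486, -0.482, 0.517, -0.514]
ft_force: [3.5, 15.3, 1.6]
opening: 0.0008
```

>>> send_rows --deltas '[{"x": -0.8,"y": 0,"z": 0,"yaw": 0},{"x": -3,"y": 0,"z": 0,"yaw": 0},{"x": -5,"y": -1,"z": 0,"yaw": 0},{"x": -6,"y": -4,"z": 0,"yaw": 0},{"x": -6,"y": -8,"z": 0,"yaw": 0},{"x": -6,"y": -12,"z": 0,"yaw": 0},{"x": -6,"y": -16,"z": 0,"yaw": 0},{"x": -6,"y": -20,"z": 0,"yaw": 0}]'

```text
time_s: 16.4
ee_pos: [0.5113, -0.1083, 0.186]
ee_rot: [-0.483, 0.484, -0.516, 0.516]
ft_force: [0.5, 0.4, -0.1]
opening: 0.0004
```

>>> send_rows --deltas '[{"x": 0,"y": -4,"z": 0,"yaw": 0},{"x": 0,"y": -8,"z": 0,"yaw": 0},{"x": 0,"y": -12,"z": 0,"yaw": 0},{"x": 0,"y": -14,"z": 0,"yaw": 0},{"x": 0,"y": -14,"z": 0,"yaw": 0}]'

```text
time_s: 16.82
ee_pos: [0.5125, -0.1088, 0.3306]
ee_rot: [-0.485, 0.482, -0.513, 0.519]
ft_force: [1.2, 0.2, 0.5]
opening: 0.0005
```

```bash
python3 step.py .002 .002 0;  python3 - <<'E'
from ov import *
k=np.array([.002,0.0,0])
ov("q_t.png",(270,150,450,270),4.4,k);ov("q_s.png",(80,60,280,270),3,k)
E
```

```text
tray in keeper (by tool) [-0.0643  0.0029 -0.0017] z 0.3305550209042496 F [1.1576 0.189  0.514 ] mom [ 0.0186 -0.0285  0.0053] op 0.0005 t 16.8167
tool axes cm [ 6.6277  0.0161 -0.0934] yaw -0.0016897923400969184
```

View pics/q_s.png

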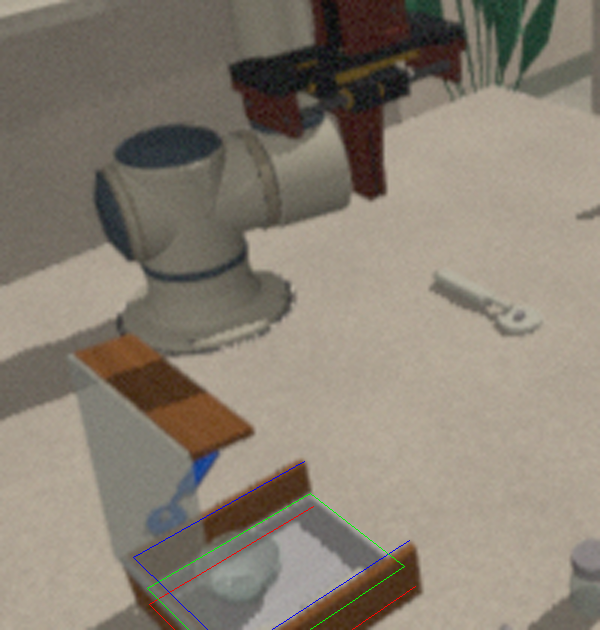

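View pics/q_t.png

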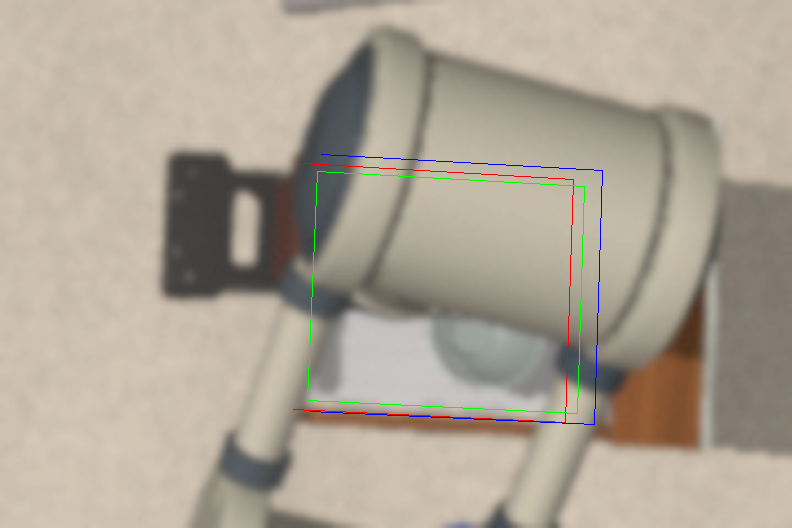

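```bash
cat > kp.py <<'E'
from plan import *
import sys
# target tool in keeper frame: x y (m), true z, with bias
B=.027
def main(x,y,z):
    W,st,M=tool(); k=comp(inv(K),W); print("tool in keeper",k,"true z",st["ee_pos"][2]+B,"F",st["ft_force"],"t",st["time_s"])
    t=comp(K,np.array([x,y,0])); d=np.array([t[0],t[1],z-B])-st["ee_pos"]; print("cm",M.T@d*100,"yaw",-(t[2]-W[2]))
if __name__=="__main__": main(*map(float,sys.argv[1:4]))
E
python3 kp.py .18 0 .36
python3 - <<'E'
from h import *
s=cam("scene");st,M=pose();p=st["ee_pos"]
for dz in(0,.02,.027,.035):print(dz,[((proj(s,[p+[0,0,dz]+M[:,0]*a+M[:,2]*b])-[80,60]+.5)*3)[0].round(1).tolist() for a,b in((.012,.01),(-.012,.01),(.012,-.01))])
E
```

```text
tool in keeper [-0.1531  0.0024 -0.0012] true z 0.3515660540279349 F [ 0.6495  0.4172 -0.3983] t 16.9167
cm [33.3127 -0.8208 -0.199 ] yaw -0.0012117702734386615
0 [[370.1, 239.1], [392.7, 229.2], [355.4, 231.6]]
0.02 [[367.1, 217.3], [390.1, 207.6], [352.3, 210.0]]
0.027 [[366.1, 209.5], [389.2, 199.9], [351.2, 202.3]]
0.035 [[364.9, 200.6], [388.2, 191.0], [350.0, 193.4]]
```

>>> send_rows --deltas '[{"x": 2,"y": 0,"z": 0,"yaw": 0},{"x": 5,"y": 0,"z": 0,"yaw": 0},{"x": 8,"y": 0,"z": 0,"yaw": 0},{"x": 11,"y": 0,"z": 0,"yaw": 0},{"x": 14,"y": 0,"z": 0,"yaw": 0},{"x": 17,"y": 0,"z": 0,"yaw": 0},{"x": 20,"y": 0,"z": 0,"yaw": 0},{"x": 22,"y": 0,"z": 0,"yaw": 0}]'

```text
time_s: 17.63
ee_pos: [0.4963, -0.3303, 0.3205]
ee_rot: [0.482, -0.484, 0.518, -0.515]
ft_force: [0.6, -0.0, -0.5]
opening: 0.0007
```

>>> send_rows --deltas '[{"x": 2,"y": 0,"z": 0,"yaw": 0},{"x": 5,"y": 0,"z": 0,"yaw": 0},{"x": 8,"y": 0,"z": 0,"yaw": 0},{"x": 10,"y": 0,"z": 0,"yaw": 0},{"x": 11.3,"y": 0,"z": 0,"yaw": 0},{"x": 11.3,"y": 0,"z": 0,"yaw": 0}]'

```text
time_s: 18.13
ee_pos: [0.4889, -0.4431, 0.3194]
ee_rot: [0.482, -0.483, 0.519, -0.515]
ft_force: [0.3, 0.0, -0.7]
opening: 0.0005
```

```bash
python3 kp.py .18 0 .235;  python3 - <<'E'
from ov import *
k=np.array([.002,0.0,0])
ov("r_s.png",(20,60,270,270),3,k);ov("r_t.png",(270,150,470,270),4,k)
E
python3 kp.py .18 0 .235
```

```text
tool in keeper [ 0.1822  0.0007 -0.0043] true z 0.34642160118107374 F [ 0.2981  0.0227 -0.675 ] t 18.1333
cm [-0.1747 11.1431 -0.0152] yaw -0.004348667314678645
tool in keeper [ 0.1796  0.0015 -0.0017] true z 0.34849625949584523 F [0.1249 1.503  0.4432] t 18.2333
cm [ 0.0702 11.3499 -0.1116] yaw -0.0017470963233146009
```

View pics/r_s.png

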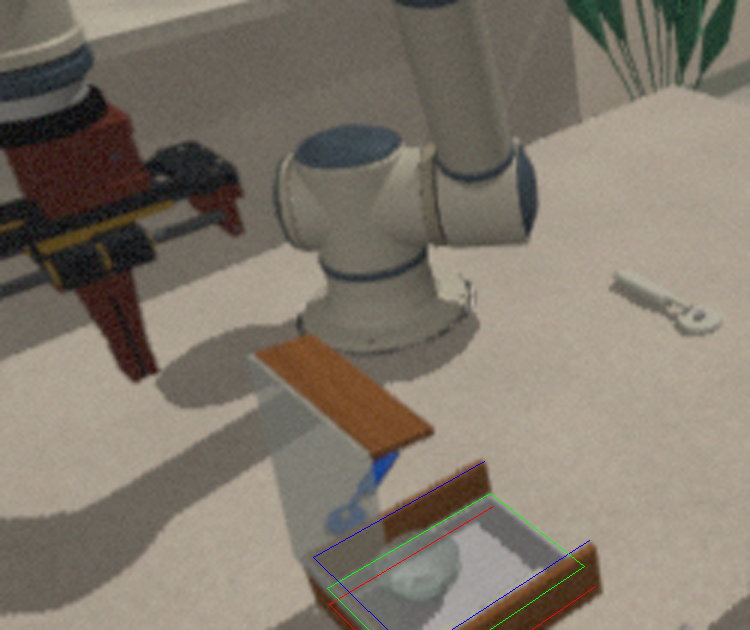

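View pics/r_t.png

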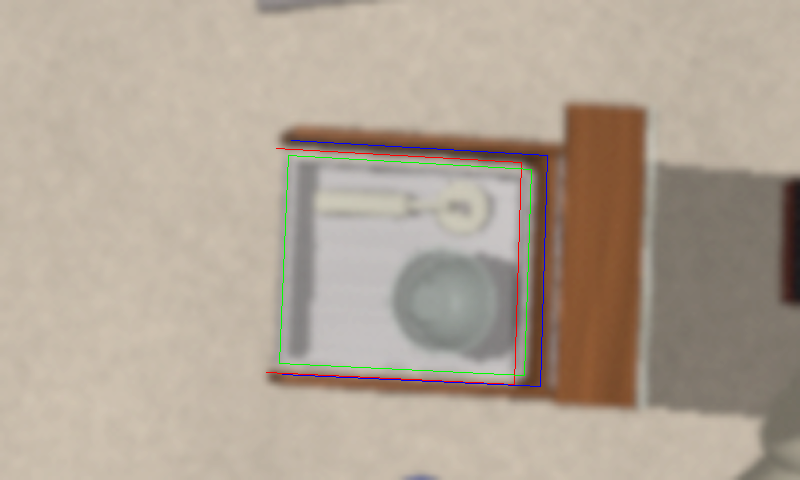

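>>> send_rows --deltas '[{"x": 0.3,"y": 2,"z": 0,"yaw": 0},{"x": 0.3,"y": 4.5,"z": 0,"yaw": 0},{"x": 0.3,"y": 7,"z": 0,"yaw": 0},{"x": 0.3,"y": 9,"z": 0,"yaw": 0},{"x": 0.3,"y": 10.5,"z": 0,"yaw": 0},{"x": 0.3,"y": 11,"z": 0,"yaw": 0},{"x": 0.3,"y": 11,"z": 0,"yaw": 0}]'

```text
time_s: 18.82
ee_pos: [0.4896, -0.4421, 0.2121]
ee_rot: [0.484, -0.484, 0.517, -0.514]
ft_force: [-0.4, 0.2, 0.1]
opening: 0.0004
```

```bash
 python3 - <<'E'
from h import *
s=cam("scene");crop(s,20,100,220,250,4,"s_s.png")
E
python3 kp.py .12 0 .235
```

```text
tool in keeper [ 0.1816  0.0017 -0.    ] true z 0.24094717446206335 F [-0.2614  0.0915 -0.5727] t 18.8667
cm [-6.1627  0.599  -0.1723] yaw -3.8514504261843996e-05
```

View pics/s_s.png

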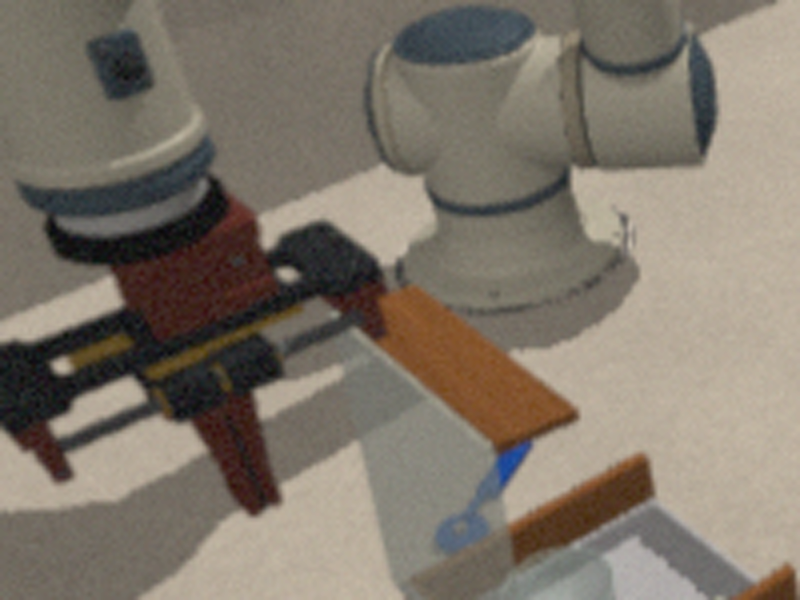

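```bash
 python3 - <<'E'
from plan import *
s=cam("scene")
def p(x,y,z): q=T(K,[(x,y,z)]); return ((proj(s,q)-[20,100]+.5)*4)[0].round().tolist()
for z in (290,300,310,320,330): print(z,[p(181.6-sg*89,1.7+b,z) for sg in(1,-1) for b in(10,)], "tip",p(171,10,z-80))
E
```

```text
290 [[398.0, 363.0], [48.0, 524.0]] tip [301.0, 542.0]
300 [[394.0, 348.0], [40.0, 509.0]] tip [295.0, 528.0]
310 [[389.0, 332.0], [31.0, 492.0]] tip [290.0, 515.0]
320 [[384.0, 317.0], [22.0, 476.0]] tip [284.0, 500.0]
330 [[379.0, 301.0], [13.0, 459.0]] tip [279.0, 486.0]
```

>>> send_rows --deltas '[{"x": -1.5,"y": 0,"z": 0,"yaw": 0},{"x": -3.5,"y": 0,"z": -0.1,"yaw": 0},{"x": -5.5,"y": 0,"z": -0.2,"yaw": 0},{"x": -7,"y": 0,"z": -0.2,"yaw": 0},{"x": -8,"y": 0,"z": -0.2,"yaw": 0},{"x": -9,"y": 0,"z": -0.2,"yaw": 0},{"x": -10,"y": 0.1,"z": -0.2,"yaw": 0},{"x": -11,"y": 0.3,"z": -0.2,"yaw": 0}]'

```text
time_s: 19.58
ee_pos: [0.4953, -0.3339, 0.2122]
ee_rot: [-0.483, 0.483, -0.515, 0.517]
ft_force: [0.3, -1.1, 0.9]
opening: 0.0005
```

```bash
 python3 - <<'E'
from h import *
s=cam("scene");crop(s,20,100,220,250,4,"t_s.png")
E
python3 kp.py .049 0 .228
```

```text
tool in keeper [ 0.0708  0.0002 -0.0002] true z 0.2385368789208576 F [ 0.7438 -0.0452  0.5038] t 19.6333
cm [-2.1841  1.0542 -0.0242] yaw -0.0001732165260932561
```

View pics/t_s.png

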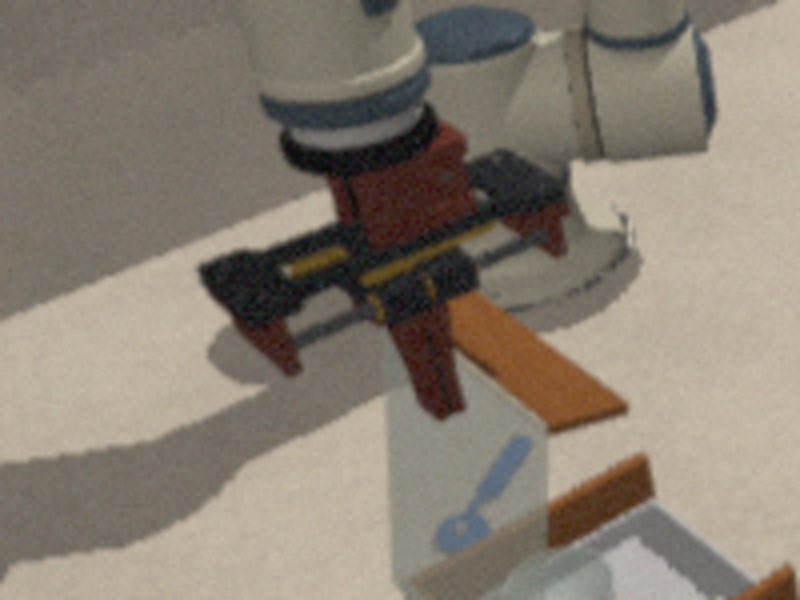

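>>> send_rows --deltas '[{"x": -1.1,"y": 0.5,"z": 0,"yaw": 0},{"x": -2.2,"y": 1,"z": 0,"yaw": 0},{"x": -3.4,"y": 1.6,"z": 0,"yaw": 0},{"x": -4.6,"y": 2.2,"z": 0,"yaw": 0},{"x": -5.7,"y": 2.9,"z": 0,"yaw": 0},{"x": -6.8,"y": 3.7,"z": 0,"yaw": 0},{"x": -7.8,"y": 4.6,"z": 0,"yaw": 0},{"x": -8.7,"y": 5.5,"z": 0,"yaw": 0}]'

```text
time_s: 20.3
ee_pos: [0.5007, -0.2465, 0.1558]
ee_rot: [0.484, -0.483, 0.516, -0.516]
ft_force: [0.7, 0.2, 1.2]
opening: 0.0
```

```bash
 python3 - <<'E'
from h import *
s=cam("scene");crop(s,50,110,250,260,4,"u_s.png")
E
python3 kp.py -.0334 0 .1625
```

```text
tool in keeper [-0.0166 -0.0006  0.0001] true z 0.18059703343919517 F [ 1.276   1.0176 -1.2286] t 20.35
cm [-1.678   1.8139  0.0687] yaw 6.766257329360315e-05
```

View pics/u_s.png

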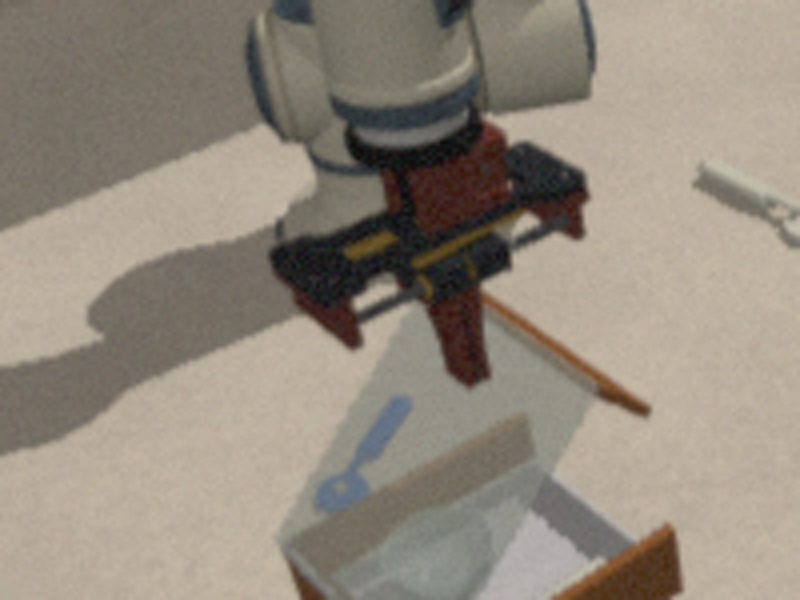

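>>> send_rows --deltas '[{"x": -0.9,"y": 0.9,"z": 0,"yaw": 0},{"x": -1.7,"y": 1.8,"z": 0,"yaw": 0},{"x": -2.4,"y": 2.9,"z": 0,"yaw": 0},{"x": -3,"y": 4.1,"z": 0,"yaw": 0},{"x": -3.5,"y": 5.3,"z": 0,"yaw": 0},{"x": -4,"y": 6.5,"z": 0,"yaw": 0},{"x": -4.3,"y": 7.5,"z": 0,"yaw": 0},{"x": -4.5,"y": 8.3,"z": 0,"yaw": 0}]'

```text
time_s: 21.02
ee_pos: [0.5032, -0.2015, 0.0712]
ee_rot: [0.483, -0.484, 0.516, -0.515]
ft_force: [-0.8, 0.3, 1.3]
opening: 0.0001
```

```bash
 python3 - <<'E'
from h import *
s=cam("scene");crop(s,70,120,250,270,4,"v_s.png")
E
python3 kp.py -.0645 0 .062
```

```text
tool in keeper [-0.0603 -0.0011 -0.0007] true z 0.09671576210731062 F [ 0.5654  0.9032 -0.7486] t 21.0667
cm [-0.4151  3.4719  0.1236] yaw -0.0006866677965924328
```

View pics/v_s.png

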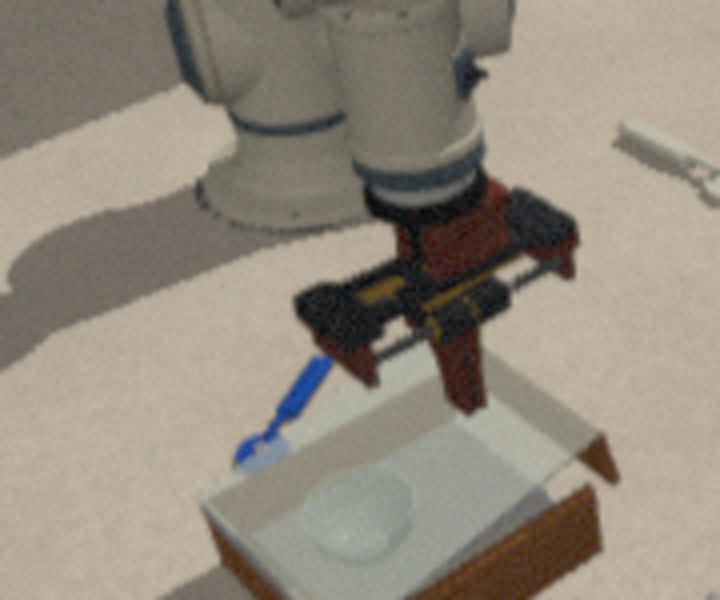

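>>> send_rows --deltas '[{"x": -0.3,"y": 0.7,"z": 0,"yaw": 0},{"x": -0.6,"y": 1.4,"z": 0,"yaw": 0},{"x": -0.8,"y": 2,"z": 0,"yaw": 0},{"x": -1,"y": 2.5,"z": 0,"yaw": 0},{"x": -1,"y": 2.9,"z": 0,"yaw": 0},{"x": -1,"y": 3.2,"z": 0,"yaw": 0}]'

```text
time_s: 21.57
ee_pos: [0.5042, -0.1919, 0.0405]
ee_rot: [0.484, -0.483, 0.516, -0.516]
ft_force: [-0.7, 0.7, 1.4]
opening: 0.0005
```

>>> send_rows --deltas '[{"x": 0,"y": 0.2,"z": 0,"yaw": 0},{"x": 0,"y": 0.4,"z": 0,"yaw": 0},{"x": 0,"y": 0.5,"z": 0,"yaw": 0}]'

```text
time_s: 21.82
ee_pos: [0.5044, -0.1921, 0.0389]
ee_rot: [-0.484, 0.483, -0.516, 0.516]
ft_force: [-8.6, 4.3, 19.0]
opening: 0.0006
```

```bash
 python3 - <<'E'
from h import *
s=cam("scene");crop(s,80,130,240,270,5,"w_s.png")
E
python3 kp.py -.0645 0 .062
```

```text
tool in keeper [-0.0694  0.0001 -0.001 ] true z 0.06599296208226707 F [-6.8221  3.8903 12.8139] t 21.8667
cm [ 0.4908  0.3992 -0.0082] yaw -0.0009682673451612001
```

View pics/w_s.png

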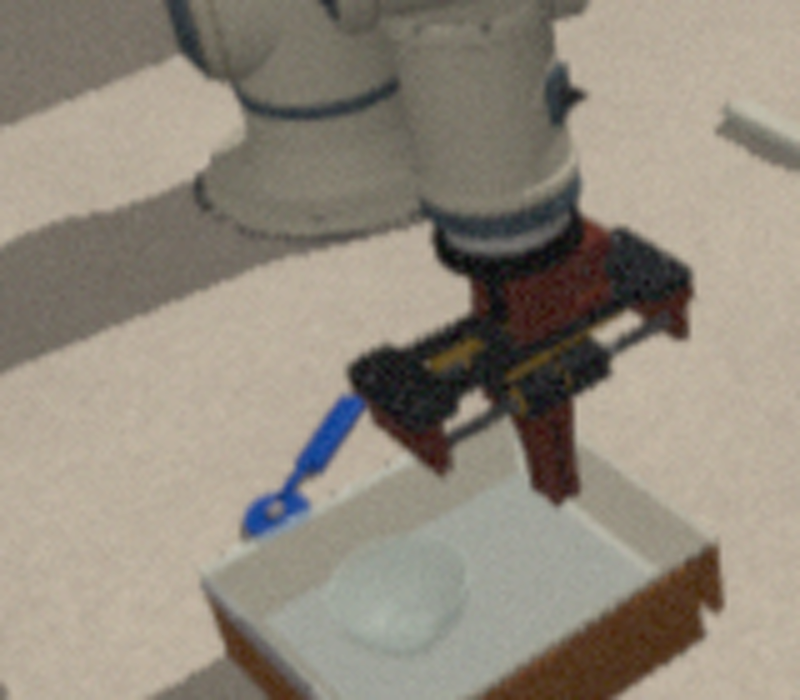

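Shut. I'll lift off, retreat clear and check.

>>> send_rows --deltas '[{"x": 0,"y": -1,"z": 0,"yaw": 0},{"x": 0,"y": -4,"z": 0,"yaw": 0},{"x": 0,"y": -8,"z": 0,"yaw": 0},{"x": 0,"y": -12,"z": 0,"yaw": 0},{"x": 0,"y": -16,"z": 0,"yaw": 0},{"x": -3,"y": -19,"z": 0,"yaw": 0},{"x": -7,"y": -20,"z": 0,"yaw": 0},{"x": -11,"y": -20,"z": 0,"yaw": 0}]'

```text
time_s: 22.53
ee_pos: [0.5126, -0.0824, 0.241]
ee_rot: [-0.484, 0.481, -0.514, 0.519]
ft_force: [1.2, -0.1, -0.9]
opening: 0.0003
```

>>> send_rows --deltas '[{"x": -4,"y": 0,"z": 0,"yaw": 0},{"x": -8,"y": 0,"z": 0,"yaw": 0},{"x": -11,"y": 0,"z": 0,"yaw": 0},{"x": -14,"y": 0,"z": 0,"yaw": 0},{"x": -15,"y": 0,"z": 0,"yaw": 0},{"x": -15,"y": 0,"z": 0,"yaw": 0},{"x": -15,"y": 0,"z": 0,"yaw": 0}]'

```text
time_s: 23.12
ee_pos: [0.5212, 0.0668, 0.2361]
ee_rot: [-0.483, 0.484, -0.516, 0.516]
ft_force: [-0.2, -0.7, 0.3]
opening: 0.0001
```

```bash
 python3 - <<'E'
from plan import *
def dr(name,box,s):
    c=cam("top" if name.endswith("t.png") else "scene"); x0,y0,x1,y1=box
    im=cv2.resize(c["f"][y0:y1,x0:x1,::-1],None,fx=s,fy=s,interpolation=cv2.INTER_CUBIC); im=np.clip(im*1.3,0,255).astype(np.uint8)
    for th,col in((0,(0,255,0)),(.05,(0,0,255))):
        P=[(102.5,92,62),(102.5-211*np.cos(th),92,62+211*np.sin(th)),(102.5-211*np.cos(th),-92,62+211*np.sin(th)),(102.5,-92,62)]
        q=((proj(c,T(K,P))-[x0,y0]+.5)*s-.5); cv2.polylines(im,[np.round(q).astype(np.int32)],True,col,1)
    cv2.imwrite("pics/"+name,im)
dr("x_s.png",(80,160,240,290),5);dr("x_t.png",(270,150,450,270),4.4)
for n in("scene","top"): cv2.imwrite(f"pics/fin_{n}.png",cv2.resize(cam(n)["f"][:,:,::-1],(800,600)))
E
```

```text
(no output)
```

View pics/x_s.png

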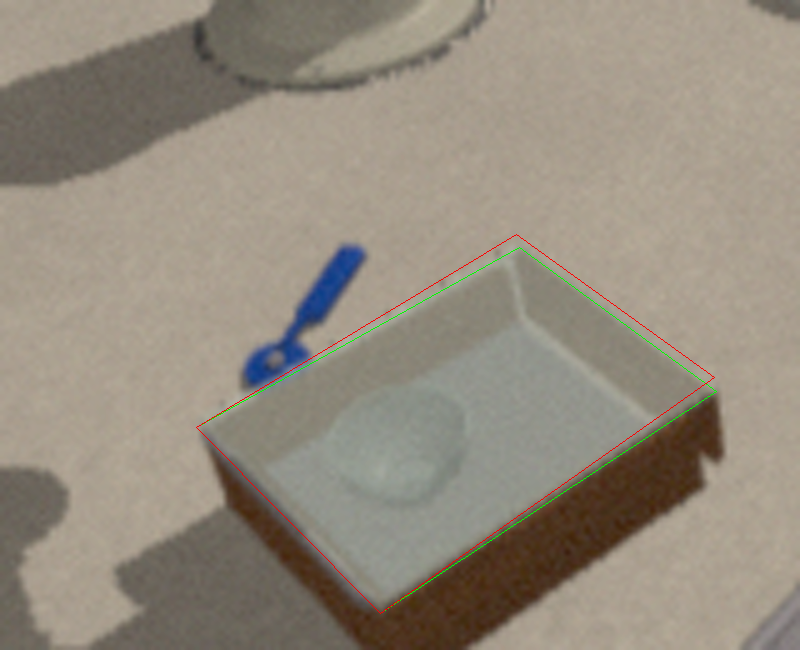

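View pics/x_t.png

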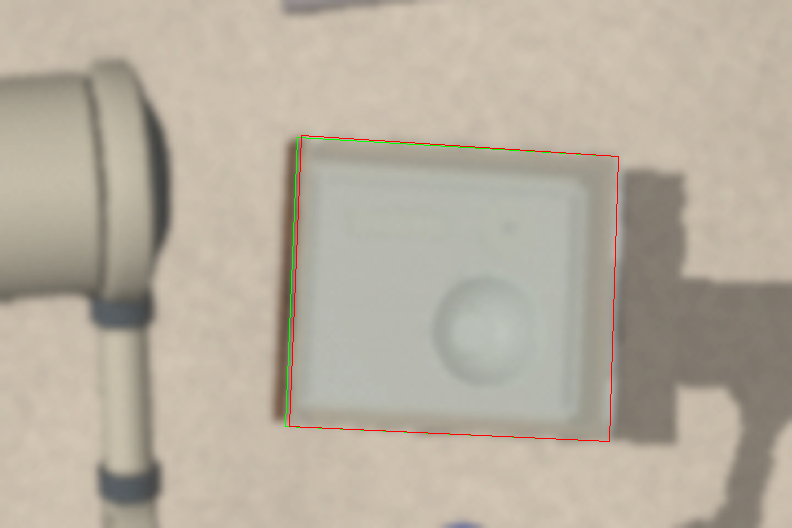

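View pics/fin_top.png

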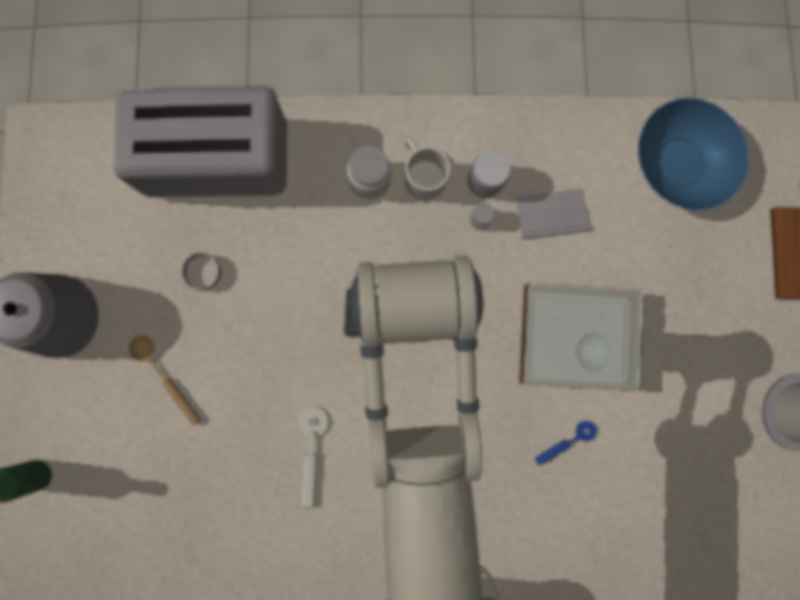

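```bash
python3 -c "
from cell import *
s=state();print(s['time_s'],s['ft_force']);print(sign_off())"
```

```text
23.3167 [0.84828015 0.56415464 0.83574943]
the job is handed in; nothing more can be done
None
```

The tray is fully home in the keeper and the cover is shut. I handed the job in at 23.3 s with the robot clear of everything.

**What I did:** I held the tray lightly by its end wall and slid it along the counter into the keeper without lifting it. It stopped against the back wall at about 18 N. I released it and pressed its end with closed fingers at about 15 N to square it. I then swung the cover down with the fingertips until it stopped hard at about 19 N.

**Last checks:**
- **Tray:** in the top picture it is square in the keeper, and its front rim matches the predicted home position.
- **Cover:** its edges match the outline for 0 rad, not the one for 0.05 rad, in both views.
- **Load:** the bowl is upright, and both the bowl and the pastry wheel are on the tray. Through the clear cover the wheel is only faintly visible.
- **Everything else:** by eye in the top picture, the other things on the counter have not moved.

**What disagreed:** the fingertips really sat about 27–30 mm higher than the reported TCP height. I found this in the pictures, and it held up when the fingers moved freely at a reported z of -10 mm. I corrected for it afterwards. My keeper and tray pose fits also disagreed with the pictures by about 2–3 mm, so I shifted the tray 2 mm sideways before it entered the mouth.

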